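# Stack printed plates on spacer sticks to dry and gauge the stack

## Robot

A 6-joint arm with a two-finger parallel gripper is mounted at the origin on a cart in front of the work surface, level with it; the furniture and walls round the work are solid. World frame = base frame: x ahead of the robot, y to its left, z up, the work surface at z = 0. Lengths are in m, angles in degrees, forces in N, time in s.
With the tool pointing down it reaches from about 0.35 to 0.925 m from the base axis. Payload 6.4 kg.
Tool frame: the origin (TCP) lies midway between the tips of the shut fingers; the grasp point (between the pads) lies arm.grip_depth behind it (arm.grip_depth is the distance from the TCP to the grasp point, in m); z points along the fingers, y is the direction in which the jaws open and shut (so a half turn about z gives the same grasp; the last joint's range is limited). The gripper opens to 85 mm and grips with 20 to 120 N. Pads are 22 mm wide; open, the fingers measure 114 mm over their backs; the gripper's body (76 mm by 85 mm) begins 54 mm behind the grasp point. The pads swing forward as they close: fully open they stand 13 mm farther back than shut.
Start: joints at [-75.522, 14.043, 89.255, -0, 76.702, -9.975], TCP at [0.269, -0.592, 0.231] pointing down, gripper open.
Joint ranges: [-179.41, 179.41], [-58.25, 129.5], [7.25, 145.43], [-54.29, 234.29], [11.92, 165.04], [-157.13, 157.13]. Speed limits (degrees/s): [147.25, 147.25, 180, 180, 180, 180].

## Interface

Orientations are given as [roll, pitch, yaw] about the fixed x, y, z axes, in that order (R = Rz(yaw) Ry(pitch) Rx(roll)).
In Python, from station import arm gives the robot as it stands. The module is installed in compiled form; this text tells all that it offers.
- The arm moves only by the tool play_rows, never from a script. Its argument "plan" is a list of rows, each an object with "gripper": the opening in per cent of the stroke, from 0 (shut) to 100 (fully open); "delta_pos": the shift along the tool's x, y, z in cm, a list of three; "yaw": the turn about the tool's z in rad. A call has 1 to 10 rows; each row is the pose to reach, as a shift and turn from the pose commanded when the call began, along the tool's axes at that moment; what a row does not reach only later rows make up. A row lasts 1/10 s, in which the tool goes at most 50 mm and 8.59 degrees, less where a joint would pass 70% of its speed; a pose out of reach is approached as far as the arm can. A call with a gripper value outside its range is refused whole. The fingers move at their own pace and stop on an object; "force" is the grip in N (left out, the last holds). Time passes only in rows, so rows that repeat a pose let the fingers close. It gives the time, the measured TCP pose, the force and the opening at its end, in the units of the state.
- arm.get_state(): the state, without advancing time (a new reading comes with each control period).
- arm.snapshot(name): name is "scene" or "top" or "wrist"; returns a dict with "color" (420x560x3 uint8, red, green, blue), "fovy" (degrees; the focal length in pixels is half the picture's height over the tangent of half this angle, whatever the lens; pixels are square), "cx", "cy" (the principal point, pixels), "view" (4x4, takes a point from world to camera coordinates). Camera axes: x right, y down, z forward; pixel columns grow to the right and rows downward; lengths in m; the calibration is good to about 2 mm. A picture is of the moment at which its call begins. There is no depth.
- arm.finish_job(): hands the job in, once; it reports no verdict.
Trained networks look in the newest picture that a camera, given by its name, has taken for a name from the list of things; names that differ only in an ending like _2 or _b are one class to them, and where a whole thing is asked for, a point or a joint stands for the part that bears it (a point fixed in the world has none). Each returns a list of dicts, best first, with "conf" (0 to 1); they miss things now and then, are a little off and sometimes report something else, mostly with a low value. They report only what shows in the picture. A call takes as long as a camera call.
- arm.look_for(query, camera): "centre" ([x, y, z] in m, in world coordinates, good to about 4 mm: the middle of the surface that is visible of it).
- arm.silhouettes(query, camera): "pixels" (420x560 bool, what is visible of it).
The state is a dict: "time": time; "q": joint angles; "joint_velocities": joint speeds; "tau": joint torques, N m; "tool_pos": TCP position; "tool_rot": TCP orientation; "ft_force": force on the tool from outside, world axes, zero at the start; "ft_torque": the same for the moment, N m; "width": finger opening in m.
Only numpy, scipy, OpenCV 4.12 (cv2) and the standard library are available. Lean on these libraries where they do the work, as an engineer would, in place of code of your own. Each camera call takes 0.05 s, during which the arm holds its last target.

## Task

Stack all the printed plates to dry in one pile on the plywood deck, lying lengthwise across its two scribed lines with printed faces up, with two spacer sticks under every plate, the lowest one too: one stick along each line, the higher sticks straight above the lower ones, so that each plate lies level and clear of what is below it. When the pile is complete, set the bridge gauge astride its middle with both feet flat on the deck, one on each long side of the pile, so that its sprung foot rests on the top plate and reads the height, and leave it standing there. Keep spare sticks well away from the deck.

Things in the scene. Friction and masses are not known exactly. Their poses are not given: they have to be found in the camera images.
- deck_top (a point): Drying deck: plywood board 115 x 146 mm, 8 mm thick, fixed on the bench. The point is the centre of its top face; x runs along the 115 mm side, y along the 146 mm side, z up. Two thin dark lines, parallel to y, are scribed across the top at x = -34 mm and x = +34 mm: the stick lines.
- plate_a_mid (a point): Printed aluminium face plate 100 (x) x 48 (y) x 8 (z) mm, about 100 g, lying flat, printed face up, on the brown side stand at the left, level with the bench; all plates are alike. The point is its centre, 4 mm above its underside; z is up out of the printed face. There are two or three plates (None: absent).
- plate_b_mid (a point): Printed aluminium face plate 100 (x) x 48 (y) x 8 (z) mm, about 100 g, lying flat, printed face up, on the brown side stand at the left, level with the bench; all plates are alike. The point is its centre, 4 mm above its underside; z is up out of the printed face. There are two or three plates (None: absent).
- plate_c_mid (a point): Printed aluminium face plate 100 (x) x 48 (y) x 8 (z) mm, about 100 g, lying flat, printed face up, on the brown side stand at the left, level with the bench; all plates are alike. The point is its centre, 4 mm above its underside; z is up out of the printed face. There are two or three plates (None: absent).
- stick_1_mid (a point): Wooden spacer stick 12 (x) x 65 (y) x 12 (z) mm, 12 g, lying along its y on the grey board (top 5 mm above the bench) behind the deck; all six sticks are alike and lie side by side about 40 mm apart. The point is its centre, 6 mm above its underside.
- stick_2_mid (a point): Wooden spacer stick 12 (x) x 65 (y) x 12 (z) mm, 12 g, lying along its y on the grey board (top 5 mm above the bench) behind the deck; all six sticks are alike and lie side by side about 40 mm apart. The point is its centre, 6 mm above its underside.
- stick_3_mid (a point): Wooden spacer stick 12 (x) x 65 (y) x 12 (z) mm, 12 g, lying along its y on the grey board (top 5 mm above the bench) behind the deck; all six sticks are alike and lie side by side about 40 mm apart. The point is its centre, 6 mm above its underside.
- stick_4_mid (a point): Wooden spacer stick 12 (x) x 65 (y) x 12 (z) mm, 12 g, lying along its y on the grey board (top 5 mm above the bench) behind the deck; all six sticks are alike and lie side by side about 40 mm apart. The point is its centre, 6 mm above its underside.
- stick_5_mid (a point): Wooden spacer stick 12 (x) x 65 (y) x 12 (z) mm, 12 g, lying along its y on the grey board (top 5 mm above the bench) behind the deck; all six sticks are alike and lie side by side about 40 mm apart. The point is its centre, 6 mm above its underside.
- stick_6_mid (a point): Wooden spacer stick 12 (x) x 65 (y) x 12 (z) mm, 12 g, lying along its y on the grey board (top 5 mm above the bench) behind the deck; all six sticks are alike and lie side by side about 40 mm apart. The point is its centre, 6 mm above its underside.
- gauge_grip (a point): Bridge height gauge, aluminium portal on the bench, 0.36 to 0.55 kg, 150 mm high, z up. Point: centre of its black carrying bar (16 mm along x, 74 along y, 16 high), 142 mm above its soles. Its two feet are 90 mm long along x, 12 high, and reach from 47 to 65 mm from the middle along y, either side; cross-beam underside 80 mm above the soles; the bar hangs 42 mm clear above the beam on two posts.
- gauge_foot (a joint): Sprung foot of the gauge (steel disc 18 mm across on a rod, midway between the legs): 0 = fully down, its face 25 mm above the soles; grows in m as it is pushed up, to 0.045. Weak spring, 0.6 N at 0 to 1.3 N at 0.035: the gauge's weight pushes it back. With the gauge on the deck, the stack's height above the deck is 0.025 plus this value.
- gauge_tip (a point): Centre of the measuring foot's underside.

How it is judged:
By the outcome, as a careful person would: the job done as asked, in the order asked, and still so for the second after the job is handed in, with the robot touching nothing.
Of plate_a, plate_b, plate_c only 2 to 3 are there at a start; the rules pass over those that are not, and their reading is None.
At some moment in a run one of gauge may be knocked a few centimetres aside while the robot is not near it.
Once in a run the grip may slacken for a moment while it holds something.
It also fails if it takes over 210 s, if anything falls off the work surface, if the arm or the gripper's body presses on something with over 40 N, if the wrist force passes 120 N, or if a joint passes its speed limit or range.

## Working session

There is one attempt and no reset: what is moved stays moved. The work goes in short steps, Python scripts to look and compute and a tool call to move; the robot and the scene stay as the last step left them, time stands still between calls to the robot, and variables do not carry over. Pictures are saved under pics/ and viewed, and the job is handed in when it is done.

Besides the shell and the picture viewer there is one more tool, called after "Emit:" as name([rows], argument=value, ...), one row to a line, values as JSON. play_rows: Moves the arm, as the interface text tells. Its arguments: {"type":"object","properties":{"plan":{"type":"array","items":{"type":"object","properties":{"gripper":{"type":"number"},"delta_pos":{"type":"array","items":{"type":"number"}},"yaw":{"type":"number"}}}},"force":{"type":"number"}},"required":["plan"]}

```bash
mkdir -p pics; ls; cat > h.py <<'E'
import numpy as np, cv2
from station import arm
def snap(name,fn=None):
    s=arm.snapshot(name)
    if fn: cv2.imwrite('pics/'+fn,s['color'][:,:,::-1])
    return s
def f(s): return s['color'].shape[0]/2/np.tan(np.radians(s['fovy']/2))
def proj(s,p):
    c=s['view']@np.append(p,1); return np.array([s['cx']+f(s)*c[0]/c[2], s['cy']+f(s)*c[1]/c[2]])
def ray(s,uv,z):
    d=np.array([(uv[0]-s['cx'])/f(s),(uv[1]-s['cy'])/f(s),1]); R=s['view'][:3,:3]; t=s['view'][:3,3]
    o=-R.T@t; d=R.T@d; return o+d*(z-o[2])/d[2]
E
python3 - <<'E'
from h import *
st=arm.get_state(); print(st); print(arm.grip_depth)
for n in ['scene','top','wrist']:
    s=snap(n,n+'0.png'); print(n,s['fovy'],s['cx'],s['cy'],(-s['view'][:3,:3].T@s['view'][:3,3]).round(3))
    for q in ['deck_top','plate_a_mid','stick_1_mid','gauge_grip']:
        try: print(q,[(np.round(d['centre'],3).tolist(),round(d['conf'],2)) for d in arm.look_for(q,n)])
        except Exception as e: print(q,e)
E
```

```text
pics
{'time': 0.0, 'q': array([-7.55226351e+01,  1.40844488e+01,  8.93259355e+01,  1.07279322e-03,
        7.67039123e+01, -9.97534617e+00]), 'joint_velocities': array([ 0.02529902, -0.00752218, -0.07399863, -0.03173618,  0.06734628,
       -0.09338828]), 'tau': array([ 3.76183307e-04, -4.29497337e+01, -3.26132441e+01, -9.33262299e-05,
        5.20114598e-03,  5.60018677e-06]), 'tool_pos': array([ 0.26892485, -0.59112951,  0.23016705]), 'tool_rot': array([-1.79887612e+02, -2.08267218e-02,  2.44524429e+01]), 'ft_force': array([-0.3371167 ,  0.15197279,  0.46036234]), 'ft_torque': array([-0.01526402,  0.01039107,  0.01443539]), 'width': 0.085204051101678}
0.0187
scene 47.122067029824564 271.8816476069148 215.1012582881882 [-0.062  0.892  0.899]
deck_top [([0.478, -0.17, 0.008], 0.81), ([0.646, -0.298, 0.018], 0.54)]
plate_a_mid [([0.587, 0.349, 0.007], 0.64)]
stick_1_mid [([0.649, -0.298, 0.017], 0.57)]
gauge_grip [([0.559, -0.376, 0.054], 0.67)]
top 45.77779586891998 281.9620329317151 208.4194761528644 [ 0.315 -0.033  1.376]
deck_top [([0.498, -0.17, 0.01], 0.57)]
plate_a_mid [([0.394, 0.344, 0.011], 0.68), ([0.589, 0.344, 0.008], 0.61)]
stick_1_mid []
gauge_grip [([0.559, -0.393, 0.095], 0.85)]
wrist 58.88209312985166 283.10446857001574 213.8398406769684 [ 0.339 -0.56   0.374]
deck_top []
plate_a_mid []
stick_1_mid []
gauge_grip []
```

View pics/scene0.png

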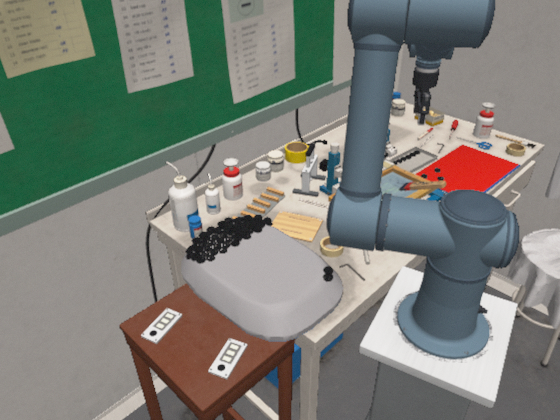

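View pics/top0.png

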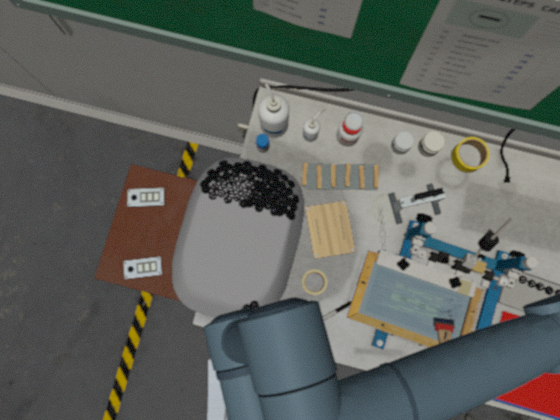

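View pics/wrist0.png

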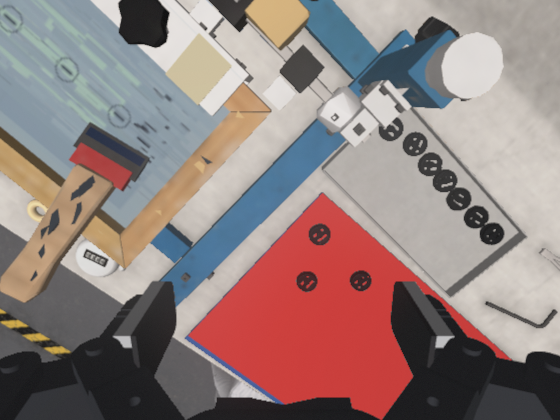

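```bash
cat >> h.py <<'E'
def go(x,y,z,yaw=None,st=None):
    """print shift in tool axes cm and yaw rad"""
    from scipy.spatial.transform import Rotation as R
    st=st or arm.get_state(); Rm=R.from_euler('xyz',st['tool_rot'],degrees=True).as_matrix()
    d=Rm.T@(np.array([x,y,z])-st['tool_pos'])*100
    dy=0 if yaw is None else -((yaw-st['tool_rot'][2]+90)%180-90)
    n=int(np.ceil(max(np.linalg.norm(d)/5,abs(dy)/8.59)))
    print('now',st['time'].__round__(2),st['tool_pos'].round(4),st['tool_rot'].round(2),'w',round(st['width'],4),'F',st['ft_force'].round(1))
    print('delta_pos',d.round(2).tolist(),'yaw',round(np.radians(dy),3),'deg',round(dy,1),'rows>=',n,'joint6',st['q'][5].round(1))
E
python3 - <<'E'
from h import *
im=cv2.imread('pics/top0.png'); cv2.imwrite('pics/topc.png',cv2.resize(im[140:320,90:480],None,fx=2,fy=2,interpolation=cv2.INTER_CUBIC))
im=cv2.imread('pics/scene0.png'); cv2.imwrite('pics/scc.png',cv2.resize(im[120:320,130:400],None,fx=2.9,fy=2.9,interpolation=cv2.INTER_CUBIC))
go(0.40,-0.17,0.40,0)
E
```

```text
now 0.75 [ 0.2691 -0.5917  0.2313] [180.     0.    24.45] w 0.0856 F [ 1.2 -0.7 -0.7]
delta_pos [29.37, -32.97, -16.87] yaw 0.427 deg 24.5 rows>= 10 joint6 -10.0
```

View pics/topc.png

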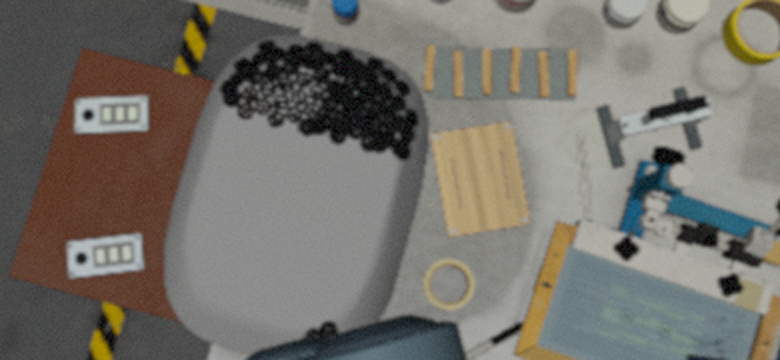

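View pics/scc.png

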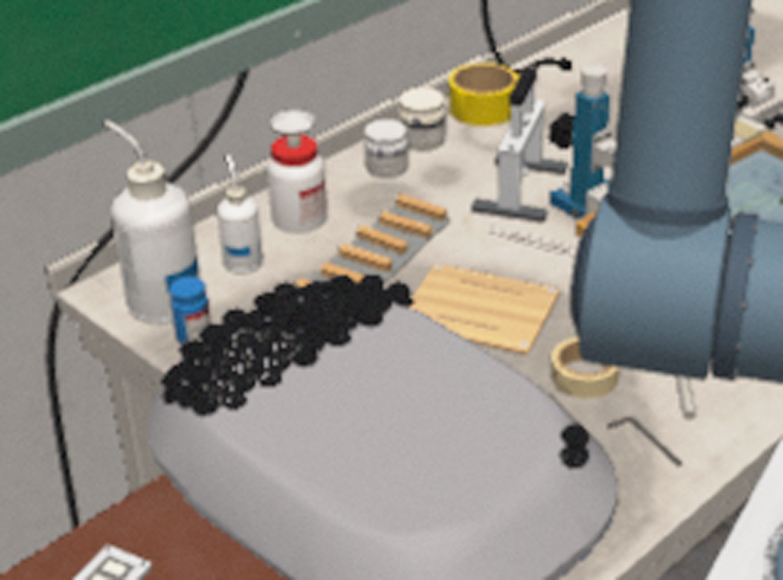

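Emit:
play_rows([
  {"delta_pos": [0,0,-5]},
  {"delta_pos": [0,0,-10],"yaw": 0.15},
  {"delta_pos": [3,-4,-14],"yaw": 0.25},
  {"delta_pos": [6,-8,-16.9],"yaw": 0.35},
  {"delta_pos": [9,-12,-16.9],"yaw": 0.427},
  {"delta_pos": [29.4,-33,-16.9],"yaw": 0.427},
  {"delta_pos": [29.4,-33,-16.9],"yaw": 0.427},
  {"delta_pos": [29.4,-33,-16.9],"yaw": 0.427},
  {"delta_pos": [29.4,-33,-16.9],"yaw": 0.427},
  {"delta_pos": [29.4,-33,-16.9],"yaw": 0.427},
])

```text
$.plan[0]: bad value
```

```bash
python3 - <<'E'
from h import *
go(0.40,-0.17,0.40,0)
E
```

```text
now 0.75 [ 0.2691 -0.5917  0.2313] [180.     0.    24.45] w 0.0856 F [ 1.2 -0.7 -0.7]
delta_pos [29.37, -32.97, -16.87] yaw 0.427 deg 24.5 rows>= 10 joint6 -10.0
```

Emit:
play_rows([
  {"delta_pos": [0,0,-5],"yaw": 0,"gripper": 100},
  {"delta_pos": [0,0,-10],"yaw": 0.15,"gripper": 100},
  {"delta_pos": [3,-4,-14],"yaw": 0.25,"gripper": 100},
  {"delta_pos": [6,-8,-16.9],"yaw": 0.35,"gripper": 100},
  {"delta_pos": [29.4,-33,-16.9],"yaw": 0.427,"gripper": 100},
  {"delta_pos": [29.4,-33,-16.9],"yaw": 0.427,"gripper": 100},
  {"delta_pos": [29.4,-33,-16.9],"yaw": 0.427,"gripper": 100},
  {"delta_pos": [29.4,-33,-16.9],"yaw": 0.427,"gripper": 100},
  {"delta_pos": [29.4,-33,-16.9],"yaw": 0.427,"gripper": 100},
  {"delta_pos": [29.4,-33,-16.9],"yaw": 0.427,"gripper": 100},
])

```text
time: 1.75
tool_pos: [0.381, -0.2255, 0.3987]
tool_rot: [180.0, -0.0, -0.0]
ft_force: [1.5, -0.7, 1.3]
width: 0.0852
```

```bash
python3 - <<'E'
from h import *
go(0.40,-0.17,0.40,0)
E
```

```text
now 1.75 [ 0.381  -0.2255  0.3987] [ 1.7997e+02 -5.0000e-02 -5.0000e-02] w 0.0852 F [ 1.5 -0.7  1.3]
delta_pos [1.89, -5.55, -0.14] yaw -0.001 deg -0.0 rows>= 2 joint6 44.7
```

Emit:
play_rows([
  {"delta_pos": [1.9,-5.5,0],"yaw": 0,"gripper": 100},
  {"delta_pos": [1.9,-5.5,0],"yaw": 0,"gripper": 100},
  {"delta_pos": [1.9,-5.5,0],"yaw": 0,"gripper": 100},
  {"delta_pos": [1.9,-5.5,0],"yaw": 0,"gripper": 100},
])

```text
time: 2.15
tool_pos: [0.3998, -0.1731, 0.3983]
tool_rot: [180.0, 0.0, -0.0]
ft_force: [-0.4, -0.7, -0.1]
width: 0.0853
```

```bash
python3 - <<'E'
from h import *
go(0.40,-0.17,0.40,0)
s=snap('wrist','w1.png')
for q in ['deck_top','plate_a_mid','stick_1_mid','gauge_grip','gauge_tip']:
    print(q,[(np.round(d['centre'],3).tolist(),round(d['conf'],2)) for d in arm.look_for(q,'wrist')])
E
```

```text
now 2.15 [ 0.3998 -0.1731  0.3983] [ 1.7998e+02  2.0000e-02 -5.0000e-02] w 0.0853 F [-0.4 -0.7 -0.1]
delta_pos [0.02, -0.31, -0.17] yaw -0.001 deg -0.0 rows>= 1 joint6 51.7
deck_top [([0.501, -0.17, 0.009], 0.57)]
plate_a_mid []
stick_1_mid []
gauge_grip [([0.554, -0.38, 0.089], 0.79)]
gauge_tip []
```

View pics/w1.png

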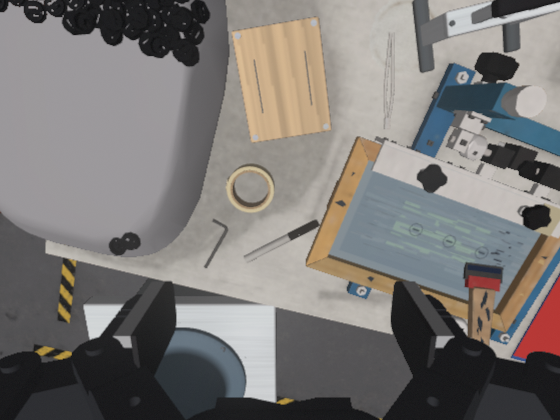

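Emit:
play_rows([
  {"delta_pos": [12,0,0],"yaw": 0,"gripper": 100},
  {"delta_pos": [12,0,0],"yaw": 0,"gripper": 100},
  {"delta_pos": [12,0,0],"yaw": 0,"gripper": 100},
  {"delta_pos": [12,0,0],"yaw": 0,"gripper": 100},
  {"delta_pos": [12,0,0],"yaw": 0,"gripper": 100},
])

```text
time: 2.95
tool_pos: [0.5197, -0.1728, 0.3979]
tool_rot: [-180.0, 0.1, -0.0]
ft_force: [-0.3, -0.2, -0.2]
width: 0.0852
```

```bash
python3 - <<'E'
from h import *
s=snap('wrist','w2.png'); np.save('w2s.npy',s,allow_pickle=True)
print(arm.get_state()['tool_pos'])
for q in ['deck_top','stick_1_mid','gauge_grip']:
    print(q,[(np.round(d['centre'],3).tolist(),round(d['conf'],2)) for d in arm.look_for(q,'wrist')])
sil=arm.silhouettes('stick_1_mid','wrist')
for d in sil:
    m=d['pixels']; ys,xs=np.nonzero(m); print(round(d['conf'],2),len(xs),xs.mean(),ys.mean())
E
```

```text
[ 0.51939544 -0.17279353  0.39829839]
deck_top [([0.501, -0.174, 0.01], 0.93)]
stick_1_mid [([0.644, -0.301, 0.014], 0.59)]
gauge_grip [([0.569, -0.395, 0.09], 0.85)]
0.76 587 384.3611584327087 58.347529812606474
```

View pics/w2.png

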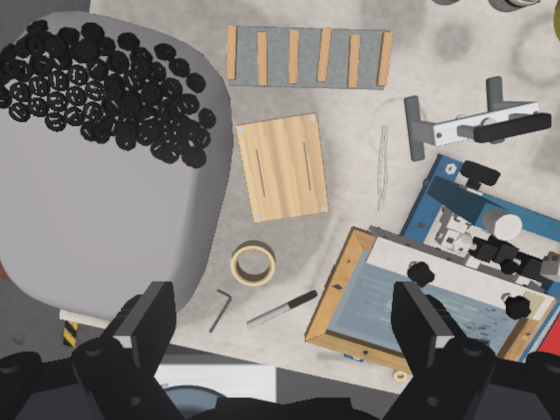

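```bash
cat >> h.py <<'E'
def sticks(s,roi,zt,amin=200,amax=900):
    """orange stick tops by colour in roi(x0,y0,x1,y1): centre world, angle of long axis"""
    hsv=cv2.cvtColor(s['color'],cv2.COLOR_RGB2HSV)
    m=((hsv[...,0]>=8)&(hsv[...,0]<=22)&(hsv[...,1]>90)&(hsv[...,2]>90)).astype(np.uint8)
    k=np.zeros_like(m); x0,y0,x1,y1=roi; k[y0:y1,x0:x1]=m[y0:y1,x0:x1]
    n,l,stt,c=cv2.connectedComponentsWithStats(k)
    out=[]
    for i in range(1,n):
        if stt[i,4]<amin: continue
        cs,_=cv2.findContours((l==i).astype(np.uint8),cv2.RETR_EXTERNAL,cv2.CHAIN_APPROX_NONE)
        r=cv2.minAreaRect(cs[0]); b=cv2.boxPoints(r)
        w=np.array([ray(s,p,zt) for p in b]); e1=w[1]-w[0]; e2=w[2]-w[1]
        if np.linalg.norm(e1)<np.linalg.norm(e2): e1,e2=e2,e1
        a=np.degrees(np.arctan2(e1[1],e1[0])); a=(a+90)%180-90
        out.append((w.mean(0).round(4).tolist(),round(a,1),round(np.linalg.norm(e1)*1000,1),round(np.linalg.norm(e2)*1000,1),np.round(r[0],1).tolist()))
    return sorted(out,key=lambda o:-o[0][1])
E
python3 - <<'E'
from h import *
s=np.load('w2s.npy',allow_pickle=True).item()
for o in sticks(s,(215,10,410,105),0.017): print(o)
im=s['color'][:,:,::-1]
cv2.imwrite('pics/d2.png',cv2.resize(im[5:235,215:415],None,fx=3,fy=3)[:600]); cv2.imwrite('pics/d2.png',cv2.resize(im[105:235,225:340],None,fx=4.5,fy=4.5,interpolation=cv2.INTER_CUBIC))
E
```

```text
([0.6511, -0.1053, 0.017], np.float64(-4.7), np.float64(62.6), np.float64(11.0), [230.9, 52.0])
([0.6432, -0.1452, 0.017], np.float64(0.8), np.float64(61.8), np.float64(10.0), [261.8, 58.5])
([0.6462, -0.1857, 0.017], np.float64(-2.0), np.float64(62.8), np.float64(9.8), [292.9, 56.0])
([0.6483, -0.2252, 0.017], np.float64(-5.3), np.float64(63.1), np.float64(10.4), [323.3, 54.2])
([0.6407, -0.2643, 0.017], np.float64(-0.4), np.float64(62.2), np.float64(11.0), [353.1, 60.5])
([0.6431, -0.3048, 0.017], np.float64(-4.2), np.float64(62.7), np.float64(11.1), [384.2, 58.5])
```

View pics/d2.png

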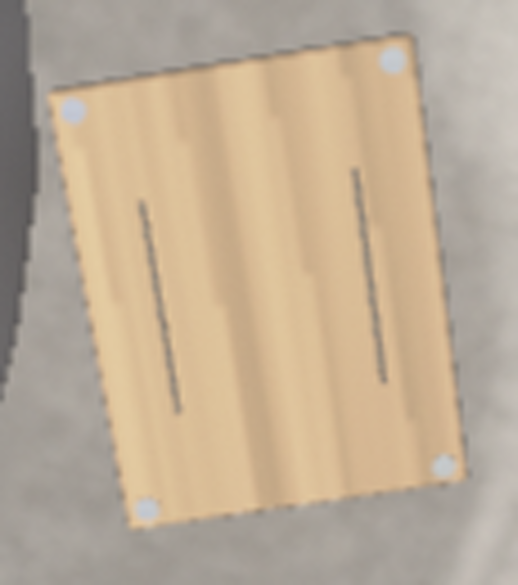

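```bash
python3 - <<'E'
from h import *
s=np.load('w2s.npy',allow_pickle=True).item()
print(s['view'].round(3))
P={}
for n,p in dict(TL=(50,92),TR=(413,36),BR=(468,477),BL=(133,528),L0=(141,201),L1=(179,412),R0=(355,168),R1=(384,382)).items():
    P[n]=ray(s,(225+(p[0]+.5)/4.5-.5,105+(p[1]+.5)/4.5-.5),0.008); print(n,P[n].round(4))
def d(a,b): v=P[a]-P[b]; return np.linalg.norm(v).round(4), np.degrees(np.arctan2(v[1],v[0])).round(1)
for a,b in ['TL TR','BL BR','TL BL','TR BR','L0 L1','R0 R1','L0 R0','L1 R1']if 0 else [x.split() for x in ['TL TR','BL BR','TL BL','TR BR','L0 L1','R0 R1','L0 R0','L1 R1']]: print(a,b,d(a,b))
print('c',np.mean([P[k] for k in ['TL','TR','BR','BL']],0), np.mean([P[k] for k in ['L0','L1','R0','R1']],0))
E
```

```text
[[-0.001 -1.    -0.    -0.172]
 [-0.954  0.001  0.301  0.406]
 [-0.301  0.001 -0.954  0.695]
 [ 0.     0.     0.     1.   ]]
TL [ 0.5586 -0.1068  0.008 ]
TR [ 0.5753 -0.219   0.008 ]
BR [ 0.4336 -0.2409  0.008 ]
BL [ 0.4158 -0.1291  0.008 ]
L0 [ 0.525  -0.1343  0.008 ]
L1 [ 0.4561 -0.1452  0.008 ]
R0 [ 0.5352 -0.2018  0.008 ]
R1 [ 0.4661 -0.2123  0.008 ]
TL TR (np.float64(0.1134), np.float64(98.5))
BL BR (np.float64(0.1133), np.float64(99.0))
TL BL (np.float64(0.1445), np.float64(8.9))
TR BR (np.float64(0.1434), np.float64(8.8))
L0 L1 (np.float64(0.0698), np.float64(9.0))
R0 R1 (np.float64(0.0699), np.float64(8.7))
L0 R0 (np.float64(0.0683), np.float64(98.6))
L1 R1 (np.float64(0.0679), np.float64(98.5))
c [ 0.49584217 -0.1739433   0.008     ] [ 0.49560217 -0.17338052  0.008     ]
```

```bash
python3 - <<'E'
from h import *
s=np.load('w2s.npy',allow_pickle=True).item(); t=snap('top','top1.png')
def tri(a,ua,b,ub):
    o1=ray(a,ua,1e-9);c1=-a['view'][:3,:3].T@a['view'][:3,3];c2=-b['view'][:3,:3].T@b['view'][:3,3];o2=ray(b,ub,1e-9)
    d1=(o1-c1)/np.linalg.norm(o1-c1);d2=(o2-c2)/np.linalg.norm(o2-c2)
    A=np.stack([d1,-d2],1); x=np.linalg.lstsq(A,c2-c1,rcond=None)[0]
    p,q=c1+d1*x[0],c2+d2*x[1]; return ((p+q)/2).round(3),np.linalg.norm(p-q).round(4)
print(tri(s,(195,158),t,(291.5,215)))
print(tri(s,(207,118),t,(296,199)))
for z in (0,0.03,0.06,.1): print(z,ray(s,(232,120),z).round(3),ray(s,(232,160),z).round(3), ray(t,(303.5,190),z).round(3))
go(0.62,-0.30,0.3)
E
```

```text
(array([ 0.524, -0.066,  0.084]), np.float64(0.003))
(array([ 0.57 , -0.079,  0.063]), np.float64(0.0025))
0 [ 0.565 -0.101  0.   ] [ 0.508 -0.098  0.   ] [ 0.607 -0.104  0.   ]
0.03 [ 0.567 -0.105  0.03 ] [ 0.513 -0.103  0.03 ] [ 0.601 -0.102  0.03 ]
0.06 [ 0.569 -0.109  0.06 ] [ 0.518 -0.107  0.06 ] [ 0.595 -0.101  0.06 ]
0.1 [ 0.571 -0.114  0.1  ] [ 0.525 -0.112  0.1  ] [ 0.586 -0.099  0.1  ]
now 3.25 [ 0.5194 -0.1726  0.3989] [ 1.7997e+02 -4.0000e-02 -5.0000e-02] w 0.0851 F [ 0.3 -0.6 -1.2]
delta_pos [10.07, 12.72, 9.9] yaw 0.0 deg 0 rows>= 4 joint6 59.8
```

View pics/top1.png

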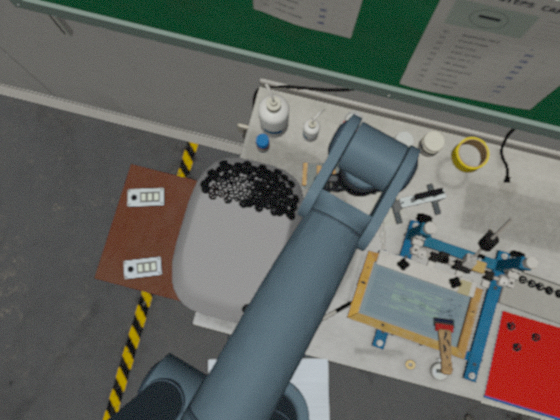

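```bash
python3 - <<'E'
from h import *
go(0.6431,-0.3048,0.08,-4.2)
E
```

```text
now 3.25 [ 0.5194 -0.1726  0.3989] [ 1.7997e+02 -4.0000e-02 -5.0000e-02] w 0.0851 F [ 0.3 -0.6 -1.2]
delta_pos [12.36, 13.19, 31.9] yaw 0.072 deg 4.1 rows>= 8 joint6 59.8
```

Emit:
play_rows([
  {"delta_pos": [12.4,13.2,5],"yaw": 0.072,"gripper": 35},
  {"delta_pos": [12.4,13.2,8],"yaw": 0.072,"gripper": 35},
  {"delta_pos": [12.4,13.2,11],"yaw": 0.072,"gripper": 35},
  {"delta_pos": [12.4,13.2,14],"yaw": 0.072,"gripper": 35},
  {"delta_pos": [12.4,13.2,18],"yaw": 0.072,"gripper": 35},
  {"delta_pos": [12.4,13.2,22],"yaw": 0.072,"gripper": 35},
  {"delta_pos": [12.4,13.2,26],"yaw": 0.072,"gripper": 35},
  {"delta_pos": [12.4,13.2,30],"yaw": 0.072,"gripper": 35},
  {"delta_pos": [12.4,13.2,32],"yaw": 0.072,"gripper": 35},
  {"delta_pos": [12.4,13.2,32],"yaw": 0.072,"gripper": 35},
])

```text
time: 4.25
tool_pos: [0.6411, -0.3029, 0.0736]
tool_rot: [-179.8, 0.4, -4.2]
ft_force: [-0.2, 0.8, 0.2]
width: 0.0298
```

```bash
python3 - <<'E'
from h import *
go(0.6431,-0.3048,0.007,-4.2)
snap('wrist','w3.png')
E
```

```text
now 4.25 [ 0.6411 -0.3029  0.0736] [-179.76    0.42   -4.16] w 0.0298 F [-0.2  0.8  0.2]
delta_pos [0.26, 0.2, 6.66] yaw 0.001 deg 0.0 rows>= 2 joint6 59.7
```

View pics/w3.png

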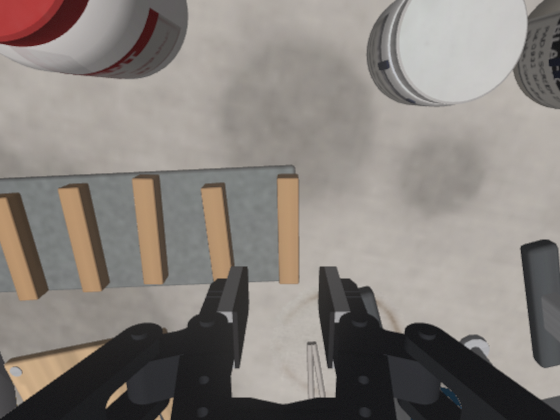

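Emit:
play_rows([
  {"delta_pos": [0,0,1.5],"yaw": 0,"gripper": 35},
  {"delta_pos": [0.1,0.1,3],"yaw": 0,"gripper": 35},
  {"delta_pos": [0.1,0.1,4.5],"yaw": 0,"gripper": 35},
  {"delta_pos": [0.1,0.1,5.5],"yaw": 0,"gripper": 35},
  {"delta_pos": [0.1,0.1,6],"yaw": 0,"gripper": 35},
  {"delta_pos": [0.1,0.1,6],"yaw": 0,"gripper": 35},
  {"delta_pos": [0.1,0.1,6],"yaw": 0,"gripper": 35},
])

```text
time: 5.0
tool_pos: [0.6452, -0.3057, 0.0187]
tool_rot: [180.0, -0.0, -4.1]
ft_force: [-0.2, -0.0, -0.1]
width: 0.0297
```

```bash
python3 - <<'E'
from h import *
go(0.6431,-0.3048,0.007,-4.2)
snap('wrist','w4.png')
E
```

```text
now 5.0 [ 0.6452 -0.3057  0.0187] [ 1.7998e+02 -3.0000e-02 -4.1300e+00] w 0.0297 F [-0.2 -0.  -0.1]
delta_pos [-0.21, -0.08, 1.17] yaw 0.001 deg 0.1 rows>= 1 joint6 59.7
```

View pics/w4.png

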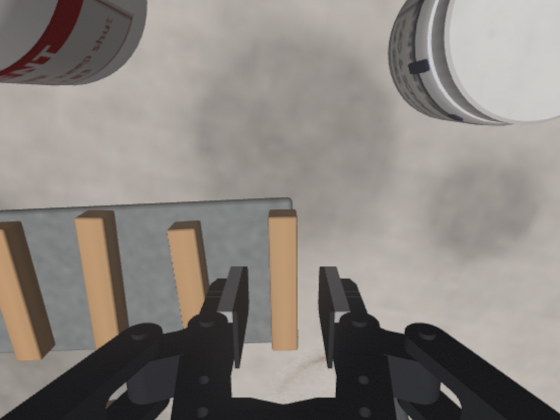

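Emit:
play_rows([
  {"delta_pos": [-0.2,-0.1,0.7],"yaw": 0,"gripper": 35},
  {"delta_pos": [-0.2,-0.1,1.15],"yaw": 0,"gripper": 35},
  {"delta_pos": [-0.2,-0.1,1.15],"yaw": 0,"gripper": 35},
  {"delta_pos": [-0.2,-0.1,1.15],"yaw": 0,"gripper": 0},
  {"delta_pos": [-0.2,-0.1,1.15],"yaw": 0,"gripper": 0},
  {"delta_pos": [-0.2,-0.1,1.15],"yaw": 0,"gripper": 0},
  {"delta_pos": [-0.2,-0.1,1.15],"yaw": 0,"gripper": 0},
  {"delta_pos": [-0.2,-0.1,1.15],"yaw": 0,"gripper": 0},
], force=50)

```text
time: 5.85
tool_pos: [0.643, -0.3045, 0.007]
tool_rot: [180.0, -0.0, -4.1]
ft_force: [0.7, -0.2, -0.3]
width: 0.0102
```

```bash
python3 - <<'E'
from h import *
go(0.6431,-0.3048,0.12,-4.2)
go(0.5007,-0.2071,0.06,8.8)
snap('wrist','w5.png')
E
```

```text
now 5.85 [ 0.643  -0.3045  0.007 ] [ 1.80e+02 -1.00e-02 -4.14e+00] w 0.0102 F [ 0.7 -0.2 -0.3]
delta_pos [0.02, 0.03, -11.3] yaw 0.001 deg 0.1 rows>= 3 joint6 59.7
now 5.85 [ 0.643  -0.3045  0.007 ] [ 1.80e+02 -1.00e-02 -4.14e+00] w 0.0102 F [ 0.7 -0.2 -0.3]
delta_pos [-14.89, -8.68, -5.31] yaw -0.226 deg -12.9 rows>= 4 joint6 59.7
```

View pics/w5.png

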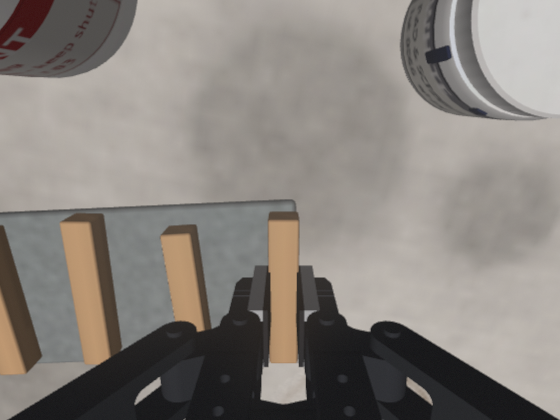

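Emit:
play_rows([
  {"delta_pos": [0,0,-3],"yaw": 0,"gripper": 0},
  {"delta_pos": [0,0,-6.5],"yaw": 0,"gripper": 0},
  {"delta_pos": [-3,-1.7,-9],"yaw": -0.05,"gripper": 0},
  {"delta_pos": [-6,-3.5,-9],"yaw": -0.1,"gripper": 0},
  {"delta_pos": [-9,-5.2,-9],"yaw": -0.17,"gripper": 0},
  {"delta_pos": [-12,-7,-8],"yaw": -0.226,"gripper": 0},
  {"delta_pos": [-14.9,-8.7,-6],"yaw": -0.226,"gripper": 0},
  {"delta_pos": [-14.9,-8.7,-4],"yaw": -0.226,"gripper": 0},
  {"delta_pos": [-14.9,-8.7,-3],"yaw": -0.226,"gripper": 0},
  {"delta_pos": [-14.9,-8.7,-3],"yaw": -0.226,"gripper": 0},
])

```text
time: 6.9
tool_pos: [0.5002, -0.2067, 0.0359]
tool_rot: [-179.9, 0.1, 8.8]
ft_force: [0.4, 0.1, -0.0]
width: 0.0102
```

```bash
python3 - <<'E'
from h import *
snap('wrist','w6.png')
go(0.5007,-0.2071,0.0105,8.8)
E
```

```text
now 6.95 [ 0.5011 -0.2074  0.037 ] [ 1.7999e+02 -1.0000e-02  8.8000e+00] w 0.0102 F [0.3 0.6 0.3]
delta_pos [-0.04, -0.03, 2.65] yaw 0.0 deg 0.0 rows>= 1 joint6 46.7
```

View pics/w6.png

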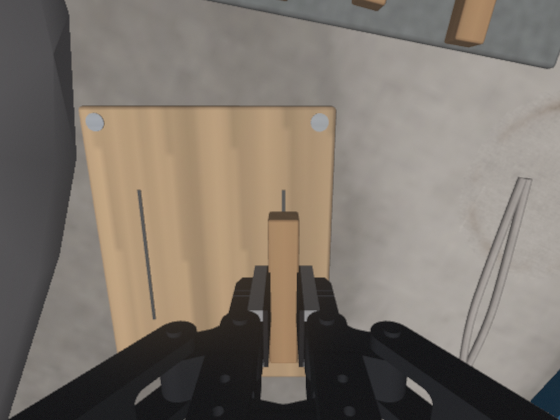

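Emit:
play_rows([
  {"delta_pos": [0,0,1.2],"yaw": 0,"gripper": 0},
  {"delta_pos": [0,0,2.2],"yaw": 0,"gripper": 0},
  {"delta_pos": [0,0,2.65],"yaw": 0,"gripper": 0},
  {"delta_pos": [0,0,2.65],"yaw": 0,"gripper": 0},
  {"delta_pos": [0,0,2.65],"yaw": 0,"gripper": 0},
  {"delta_pos": [0,0,2.65],"yaw": 0,"gripper": 35},
  {"delta_pos": [0,0,2.65],"yaw": 0,"gripper": 35},
  {"delta_pos": [0,0,2.65],"yaw": 0,"gripper": 35},
  {"delta_pos": [0,0,-1],"yaw": 0,"gripper": 35},
  {"delta_pos": [0,0,-6],"yaw": 0,"gripper": 35},
])

```text
time: 7.95
tool_pos: [0.4983, -0.2054, 0.0949]
tool_rot: [-179.7, 0.3, 8.8]
ft_force: [0.7, -0.5, 0.5]
width: 0.0299
```

```bash
python3 - <<'E'
from h import *
snap('wrist','w7.png')
go(0.6407,-0.2643,0.08,-0.4)
go(0.6407,-0.2643,0.007,-0.4)
E
```

```text
now 8.0 [ 0.5044 -0.2092  0.1058] [179.56  -0.47   8.84] w 0.03 F [ 5.7 -0.5  5.3]
delta_pos [12.6, 7.52, 2.74] yaw 0.161 deg 9.2 rows>= 3 joint6 46.7
now 8.0 [ 0.5044 -0.2092  0.1058] [179.56  -0.47   8.84] w 0.03 F [ 5.7 -0.5  5.3]
delta_pos [12.54, 7.46, 10.04] yaw 0.161 deg 9.2 rows>= 4 joint6 46.7
```

View pics/w7.png

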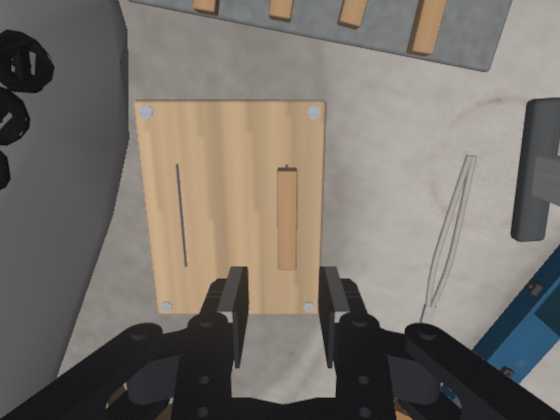

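```bash
cat >> h.py <<'E'
def g2(c,t):
    """commanded (x,y,z,yaw) to target: tool-axis deltas"""
    a=np.radians(c[3]); d=np.array(t[:3])-np.array(c[:3])
    dx=np.cos(a)*d[0]+np.sin(a)*d[1]; dy=np.sin(a)*d[0]-np.cos(a)*d[1]
    w=-((t[3]-c[3]+90)%180-90)
    print('delta',np.round([dx*100,dy*100,-d[2]*100],2).tolist(),'yaw',round(np.radians(w),3))
E
python3 - <<'E'
from h import *
g2((0.5011,-0.2074,0.097,8.8),(0.6407,-0.2643,0.03,-0.4))
E
```

```text
delta [12.93, 7.76, 6.7] yaw 0.161
```

Emit:
play_rows([
  {"delta_pos": [3,2,0],"yaw": 0.05,"gripper": 35},
  {"delta_pos": [7,4,0],"yaw": 0.1,"gripper": 35},
  {"delta_pos": [11,6.5,0],"yaw": 0.161,"gripper": 35},
  {"delta_pos": [12.9,7.8,1.5],"yaw": 0.161,"gripper": 35},
  {"delta_pos": [12.9,7.8,3],"yaw": 0.161,"gripper": 35},
  {"delta_pos": [12.9,7.8,5],"yaw": 0.161,"gripper": 35},
  {"delta_pos": [12.9,7.8,6.7],"yaw": 0.161,"gripper": 35},
  {"delta_pos": [12.9,7.8,6.7],"yaw": 0.161,"gripper": 35},
  {"delta_pos": [12.9,7.8,6.7],"yaw": 0.161,"gripper": 35},
])

```text
time: 8.9
tool_pos: [0.6395, -0.2639, 0.0295]
tool_rot: [-180.0, 0.0, -0.4]
ft_force: [0.6, 0.1, 0.4]
width: 0.0301
```

```bash
python3 - <<'E'
from h import *
snap('wrist','w8.png')
go(0.6407,-0.2643,0.007,-0.4)
E
```

```text
now 8.95 [ 0.6402 -0.2643  0.0306] [ 1.7997e+02 -5.0000e-02 -4.1000e-01] w 0.0299 F [-0.2 -1.1  0.1]
delta_pos [0.05, -0.01, 2.36] yaw -0.0 deg -0.0 rows>= 1 joint6 58.6
```

View pics/w8.png

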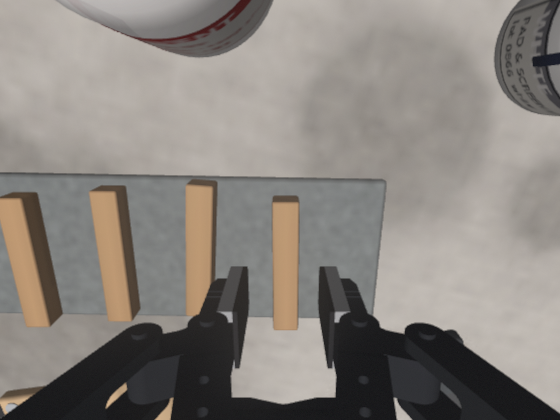

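Emit:
play_rows([
  {"delta_pos": [0,0,0],"yaw": 0,"gripper": 28},
  {"delta_pos": [0,0,1],"yaw": 0,"gripper": 28},
  {"delta_pos": [0,0,2],"yaw": 0,"gripper": 28},
  {"delta_pos": [0,0,2.35],"yaw": 0,"gripper": 28},
  {"delta_pos": [0,0,2.35],"yaw": 0,"gripper": 28},
  {"delta_pos": [0,0,2.35],"yaw": 0,"gripper": 0},
  {"delta_pos": [0,0,2.35],"yaw": 0,"gripper": 0},
  {"delta_pos": [0,0,2.35],"yaw": 0,"gripper": 0},
  {"delta_pos": [0,0,2.35],"yaw": 0,"gripper": 0},
  {"delta_pos": [0,0,-1],"yaw": 0,"gripper": 0},
])

```text
time: 9.95
tool_pos: [0.6363, -0.262, 0.0345]
tool_rot: [-179.7, 0.5, -0.4]
ft_force: [-0.6, 0.2, -0.7]
width: 0.0105
```

```bash
python3 - <<'E'
from h import *
c=(0.6402,-.2643,0.0406,-0.4)
g2(c,(0.4906,-0.1398,0.10,8.8))
g2(c,(0.4906,-0.1398,0.035,8.8))
print(arm.get_state()['tool_pos'])
E
```

```text
delta [-15.05, -12.35, -5.94] yaw -0.161
delta [-15.05, -12.35, 0.56] yaw -0.161
[ 0.63625445 -0.26200232  0.03449322]
```

Emit:
play_rows([
  {"delta_pos": [0,0,-5],"yaw": 0,"gripper": 0},
  {"delta_pos": [-3,-2.5,-8],"yaw": -0.08,"gripper": 0},
  {"delta_pos": [-6,-5,-8],"yaw": -0.161,"gripper": 0},
  {"delta_pos": [-9,-7.5,-8],"yaw": -0.161,"gripper": 0},
  {"delta_pos": [-12,-10,-7],"yaw": -0.161,"gripper": 0},
  {"delta_pos": [-15,-12.4,-5.5],"yaw": -0.161,"gripper": 0},
  {"delta_pos": [-15,-12.4,-3],"yaw": -0.161,"gripper": 0},
  {"delta_pos": [-15,-12.4,-1],"yaw": -0.161,"gripper": 0},
  {"delta_pos": [-15,-12.4,0.3],"yaw": -0.161,"gripper": 0},
  {"delta_pos": [-15,-12.4,0.3],"yaw": -0.161,"gripper": 0},
])

```text
time: 10.95
tool_pos: [0.4897, -0.1385, 0.0352]
tool_rot: [-179.9, 0.2, 8.8]
ft_force: [-0.2, 0.7, -0.7]
width: 0.0106
```

```bash
python3 - <<'E'
from h import *
snap('wrist','w9.png')
go(0.4906,-0.1398,0.0105,8.8)
E
```

```text
now 11.0 [ 0.4907 -0.1391  0.0364] [-1.7995e+02  6.0000e-02  8.8100e+00] w 0.0104 F [ 0.2 -1.1  0.4]
delta_pos [-0.02, 0.07, 2.59] yaw 0.0 deg 0.0 rows>= 1 joint6 52.6
```

View pics/w9.png

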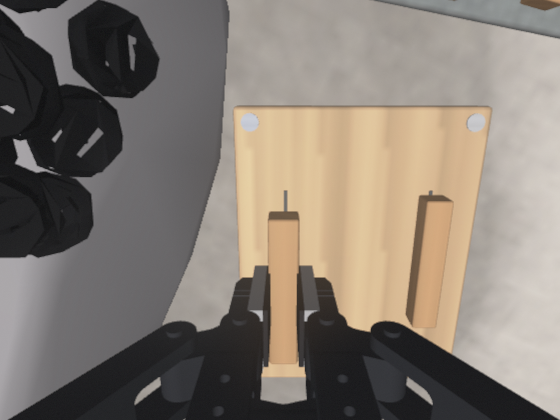

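Emit:
play_rows([
  {"delta_pos": [0,0.05,1.2],"yaw": 0,"gripper": 0},
  {"delta_pos": [0,0.05,2.2],"yaw": 0,"gripper": 0},
  {"delta_pos": [0,0.05,2.7],"yaw": 0,"gripper": 0},
  {"delta_pos": [0,0.05,2.7],"yaw": 0,"gripper": 0},
  {"delta_pos": [0,0.05,2.7],"yaw": 0,"gripper": 0},
  {"delta_pos": [0,0.05,2.7],"yaw": 0,"gripper": 30},
  {"delta_pos": [0,0.05,2.7],"yaw": 0,"gripper": 30},
  {"delta_pos": [0,0.05,2.7],"yaw": 0,"gripper": 30},
  {"delta_pos": [0,0.05,-1],"yaw": 0,"gripper": 30},
  {"delta_pos": [0,0.05,-6],"yaw": 0,"gripper": 30},
])

```text
time: 12.0
tool_pos: [0.4886, -0.1384, 0.0951]
tool_rot: [-179.8, 0.3, 8.8]
ft_force: [1.1, -0.5, 0.5]
width: 0.0255
```

```bash
python3 - <<'E'
from h import *
c=(0.4905,-.1396,0.097,8.8)
g2(c,(0.40,-0.17,0.42,90))
g2(c,(0.45,0.10,0.42,90))
print(arm.get_state()['q'])
E
```

```text
delta [-9.41, 1.62, -32.3] yaw -1.417
delta [-0.34, -24.3, -32.3] yaw -1.417
[-2.86284153e+01  5.18328730e+00  1.14882363e+02 -2.19589271e-04
  6.03451577e+01  5.25703111e+01]
```

```bash
python3 - <<'E'
from h import *
c=(0.4905,-.1396,0.097,8.8)
g2(c,(0.49,0.16,0.40,90))
E
```

```text
delta [4.53, -29.61, -30.3] yaw -1.417
```

Emit:
play_rows([
  {"delta_pos": [0,0,-5],"yaw": 0,"gripper": 70},
  {"delta_pos": [0,0,-10],"yaw": -0.1,"gripper": 70},
  {"delta_pos": [0,0,-15],"yaw": -0.24,"gripper": 70},
  {"delta_pos": [0.3,-2,-19],"yaw": -0.38,"gripper": 70},
  {"delta_pos": [0.8,-5,-23],"yaw": -0.52,"gripper": 70},
  {"delta_pos": [1.4,-9,-26],"yaw": -0.66,"gripper": 70},
  {"delta_pos": [2.1,-13.5,-28],"yaw": -0.8,"gripper": 70},
  {"delta_pos": [2.7,-18,-29],"yaw": -0.94,"gripper": 70},
  {"delta_pos": [3.4,-22,-30],"yaw": -1.08,"gripper": 70},
  {"delta_pos": [4,-26,-30.3],"yaw": -1.22,"gripper": 70},
])

```text
time: 13.0
tool_pos: [0.4906, 0.1252, 0.4015]
tool_rot: [179.8, -0.0, 79.1]
ft_force: [0.8, -0.8, 0.2]
width: 0.0598
```

Emit:
play_rows([
  {"delta_pos": [3.1,0,0],"yaw": -0.14,"gripper": 70},
  {"delta_pos": [3.4,0,0],"yaw": -0.197,"gripper": 70},
  {"delta_pos": [3.4,0,0],"yaw": -0.197,"gripper": 70},
  {"delta_pos": [3.4,0,0],"yaw": -0.197,"gripper": 70},
])

```text
time: 13.4
tool_pos: [0.4972, 0.1566, 0.3997]
tool_rot: [-180.0, 0.0, 89.9]
ft_force: [1.2, -0.4, -0.4]
width: 0.0598
```

```bash
python3 - <<'E'
from h import *
print(arm.get_state()['tool_pos'],arm.get_state()['tool_rot'])
s=snap('wrist','w10.png'); np.save('w10s.npy',s,allow_pickle=True)
print([(np.round(d['centre'],3).tolist(),round(d['conf'],2)) for d in arm.look_for('plate_a_mid','wrist')])
for d in arm.silhouettes('plate_a_mid','wrist'):
    m=d['pixels'].astype(np.uint8); cs,_=cv2.findContours(m,cv2.RETR_EXTERNAL,cv2.CHAIN_APPROX_NONE); c=max(cs,key=cv2.contourArea)
    b=cv2.boxPoints(cv2.minAreaRect(c)); w=np.array([ray(s,p,.008) for p in b]); e=[w[1]-w[0],w[2]-w[1]]
    print(round(d['conf'],2),b.round(0).tolist(),w.mean(0).round(4),[(np.linalg.norm(v).round(4),np.degrees(np.arctan2(v[1],v[0])).round(1)) for v in e])
E
```

```text
[0.4972206  0.15657574 0.3997111 ] [-1.79984594e+02  8.97477300e-03  8.99201540e+01]
[([0.592, 0.321, 0.008], 0.94)]
0.82 [[335.0, 0.0], [374.0, 0.0], [374.0, 50.0], [335.0, 50.0]] [0.5904 0.321  0.008 ] [(np.float64(0.0497), np.float64(-0.1)), (np.float64(0.0588), np.float64(-85.9))]
```

View pics/w10.png

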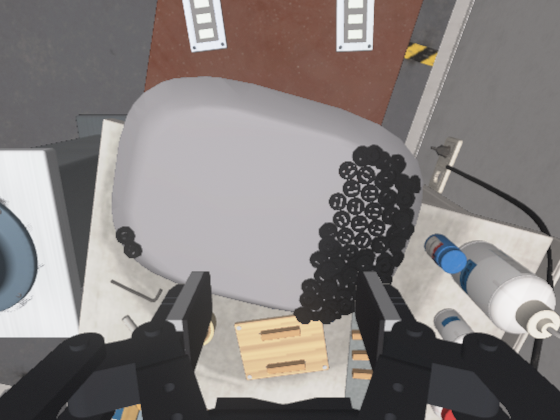

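Emit:
play_rows([
  {"delta_pos": [11,0,0],"yaw": 0,"gripper": 70},
  {"delta_pos": [11,0,0],"yaw": 0,"gripper": 70},
  {"delta_pos": [11,0,0],"yaw": 0,"gripper": 70},
  {"delta_pos": [11,0,0],"yaw": 0,"gripper": 70},
  {"delta_pos": [11,0,0],"yaw": 0,"gripper": 70},
])

```text
time: 14.05
tool_pos: [0.4975, 0.2658, 0.3998]
tool_rot: [-180.0, 0.0, 89.9]
ft_force: [1.0, -0.9, 0.3]
width: 0.06
```

```bash
cat > plates.py <<'E'
from h import *
import sys
def plates(s,q='plate_a_mid',z=.008):
  for d in arm.silhouettes(q,'wrist'):
    m=d['pixels'].astype(np.uint8); cs,_=cv2.findContours(m,cv2.RETR_EXTERNAL,cv2.CHAIN_APPROX_NONE); c=max(cs,key=cv2.contourArea)
    b=cv2.boxPoints(cv2.minAreaRect(c)); w=np.array([ray(s,p,z) for p in b]); e=[w[1]-w[0],w[2]-w[1]]
    print(round(d['conf'],2),b.round(0).tolist(),w.mean(0).round(4),[(np.linalg.norm(v).round(4),np.degrees(np.arctan2(v[1],v[0])).round(1)) for v in e])
E
python3 - <<'E'
from plates import *
print(arm.get_state()['tool_pos'],arm.get_state()['tool_rot'])
s=snap('wrist','w11.png'); np.save('w11s.npy',s,allow_pickle=True)
print([(np.round(d['centre'],3).tolist(),round(d['conf'],2)) for d in arm.look_for('plate_a_mid','wrist')])
plates(s)
E
```

```text
[0.49753838 0.2657989  0.39980968] [-1.79997352e+02  3.42329099e-02  8.99337180e+01]
[([0.59, 0.343, 0.007], 0.92)]
0.69 [[333.0, 58.0], [369.0, 58.0], [369.0, 135.0], [333.0, 135.0]] [0.591  0.3406 0.008 ] [(np.float64(0.0479), np.float64(-0.1)), (np.float64(0.1009), np.float64(-86.1))]
```

View pics/w11.png

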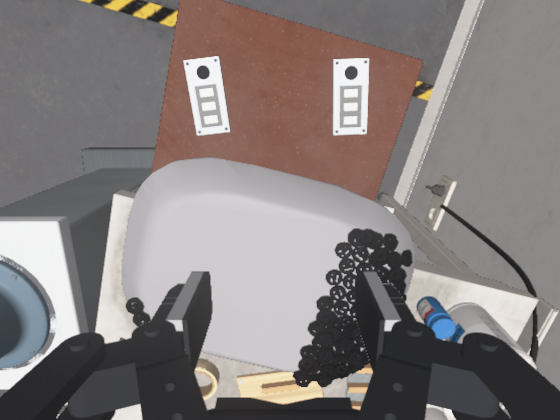

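```bash
cat >> plates.py <<'E'
def white(s,roi,z=.008,thr=150):
    hsv=cv2.cvtColor(s['color'],cv2.COLOR_RGB2HSV); m=((hsv[...,2]>thr)&(hsv[...,1]<60)).astype(np.uint8)
    k=np.zeros_like(m); x0,y0,x1,y1=roi; k[y0:y1,x0:x1]=m[y0:y1,x0:x1]
    cs,_=cv2.findContours(k,cv2.RETR_EXTERNAL,cv2.CHAIN_APPROX_NONE); c=max(cs,key=cv2.contourArea)
    w=np.array([ray(s,p,z)[:2] for p in c[:,0]]).astype(np.float32)*1000
    r=cv2.minAreaRect(w); b=cv2.boxPoints(r); e=[b[1]-b[0],b[2]-b[1]]; v=max(e,key=np.linalg.norm)
    print('white',np.round(np.array(r[0])/1000,4),np.round(r[1],1),'long axis',round(np.degrees(np.arctan2(v[1],v[0]))%180,1))
E
python3 - <<'E'
from plates import *
s=np.load('w11s.npy',allow_pickle=True).item()
white(s,(175,45,235,145)); white(s,(325,45,380,145))
E
```

```text
white [0.3935 0.342 ] [ 48.8 100.8] long axis 96.4
white [0.5896 0.341 ] [ 49.1 100.8] long axis 92.0
```

```bash
python3 - <<'E'
from h import *
c=(.4975,.2658,.3998,89.93)
g2(c,(0.5896,0.341,0.025,92))
E
```

```text
delta [7.53, 9.2, 37.48] yaw -0.036
```

Emit:
play_rows([
  {"delta_pos": [3.5,4,2],"yaw": -0.036,"gripper": 66},
  {"delta_pos": [7,8,4],"yaw": -0.036,"gripper": 66},
  {"delta_pos": [7.5,9.2,9],"yaw": -0.036,"gripper": 66},
  {"delta_pos": [7.5,9.2,14],"yaw": -0.036,"gripper": 66},
  {"delta_pos": [7.5,9.2,19],"yaw": -0.036,"gripper": 66},
  {"delta_pos": [7.5,9.2,24],"yaw": -0.036,"gripper": 66},
  {"delta_pos": [7.5,9.2,29],"yaw": -0.036,"gripper": 66},
  {"delta_pos": [7.5,9.2,33],"yaw": -0.036,"gripper": 66},
  {"delta_pos": [7.5,9.2,35],"yaw": -0.036,"gripper": 66},
  {"delta_pos": [7.5,9.2,35],"yaw": -0.036,"gripper": 66},
])

```text
time: 15.2
tool_pos: [0.5867, 0.3394, 0.0451]
tool_rot: [-179.5, 0.2, 92.0]
ft_force: [-0.3, 0.5, 0.2]
width: 0.0564
```

```bash
python3 - <<'E'
from h import *
snap('wrist','w12.png')
snap('scene','s12.png')
go(0.5896,0.341,0.01,92)
im=cv2.imread('pics/s12.png'); cv2.imwrite('pics/s12c.png',cv2.resize(im[270:420,90:310],None,fx=3.4,fy=3.4,interpolation=cv2.INTER_CUBIC))
E
```

```text
now 15.3 [0.5903 0.3413 0.0509] [ 1.7993e+02 -2.0000e-02  9.2000e+01] w 0.0563 F [ 0.1 -0.4  1.6]
delta_pos [-0.03, -0.08, 4.09] yaw -0.0 deg -0.0 rows>= 1 joint6 18.5
```

View pics/w12.png

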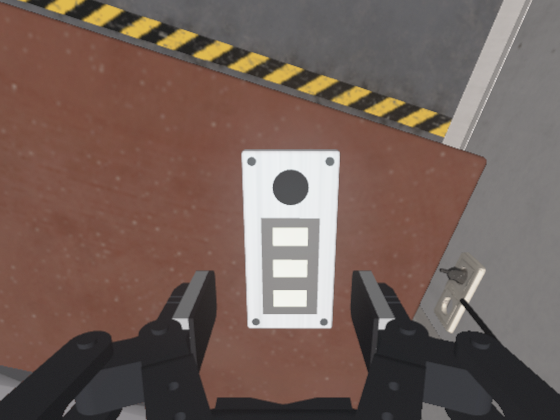

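View pics/s12c.png

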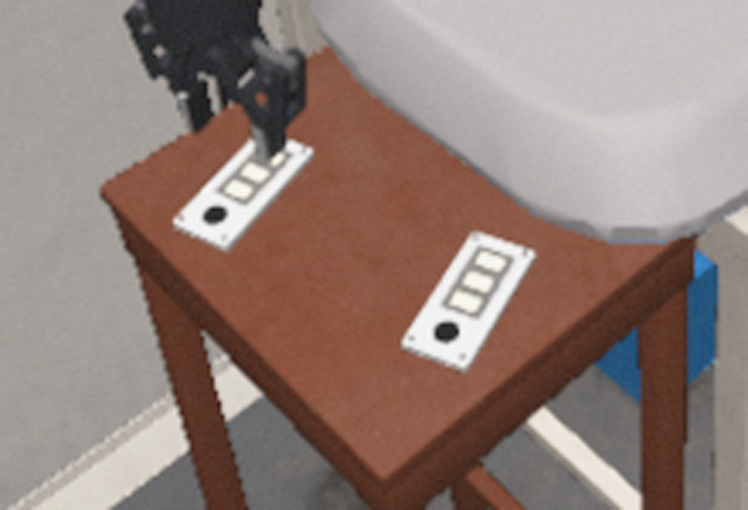

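Emit:
play_rows([
  {"delta_pos": [0,0,1],"yaw": 0,"gripper": 66},
  {"delta_pos": [0,0,2],"yaw": 0,"gripper": 66},
  {"delta_pos": [0,0,2.8],"yaw": 0,"gripper": 66},
  {"delta_pos": [0,0,2.8],"yaw": 0,"gripper": 66},
  {"delta_pos": [0,0,2.8],"yaw": 0,"gripper": 66},
])

```text
time: 15.8
tool_pos: [0.5892, 0.3418, 0.0216]
tool_rot: [-180.0, 0.0, 92.1]
ft_force: [0.3, 0.2, -0.1]
width: 0.0564
```

```bash
python3 - <<'E'
from plates import *
s=snap('wrist','w13.png')
go(0.5896,0.341,0.0,92)
white(s,(220,100,350,415))
E
```

```text
now 15.85 [0.5894 0.3419 0.022 ] [179.98  -0.    92.07] w 0.0562 F [ 0.2  0.  -0.4]
delta_pos [-0.09, 0.01, 2.2] yaw 0.001 deg 0.1 rows>= 1 joint6 18.5
white [0.5898 0.3419] [47.5 99.5] long axis 91.9
```

View pics/w13.png

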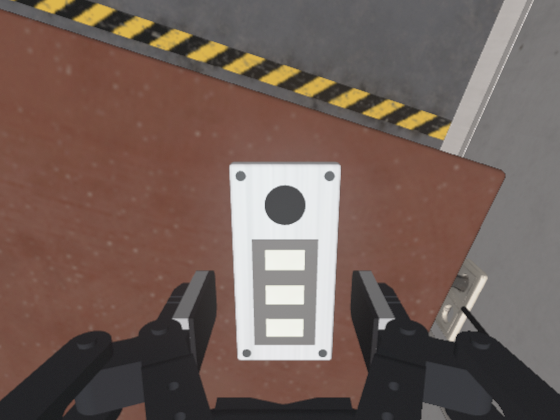

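Emit:
play_rows([
  {"delta_pos": [0,0,0.8],"yaw": 0,"gripper": 66},
  {"delta_pos": [0,0,1.4],"yaw": 0,"gripper": 66},
  {"delta_pos": [0,0,1.8],"yaw": 0,"gripper": 66},
  {"delta_pos": [0,0,1.9],"yaw": 0,"gripper": 66},
  {"delta_pos": [0,0,2],"yaw": 0,"gripper": 66},
  {"delta_pos": [0,0,2.1],"yaw": 0,"gripper": 66},
  {"delta_pos": [0,0,2.1],"yaw": 0,"gripper": 66},
])

```text
time: 16.55
tool_pos: [0.5894, 0.3418, 0.0009]
tool_rot: [180.0, -0.0, 92.1]
ft_force: [-0.3, -0.6, -1.6]
width: 0.0562
```

Emit:
play_rows([
  {"delta_pos": [0,0,0.1],"yaw": 0,"gripper": 66},
  {"delta_pos": [0,0,0.2],"yaw": 0,"gripper": 66},
  {"delta_pos": [0,0,0.3],"yaw": 0,"gripper": 66},
  {"delta_pos": [0,0,0.3],"yaw": 0,"gripper": 66},
])

```text
time: 16.95
tool_pos: [0.5892, 0.3417, -0.0023]
tool_rot: [-180.0, 0.0, 92.1]
ft_force: [-0.3, 0.3, -0.3]
width: 0.0565
```

```bash
python3 - <<'E'
from plates import *
s=snap('wrist','w14.png');s=snap('scene','s14.png')
im=cv2.imread('pics/s14.png'); cv2.imwrite('pics/s14c.png',cv2.resize(im[290:370,110:230],None,fx=6,fy=6,interpolation=cv2.INTER_CUBIC))
go(0.5896,0.341,0.0,92)
E
```

```text
now 17.05 [ 0.5893  0.3418 -0.0022] [-180.      0.     92.06] w 0.0566 F [ 0.6 -0.2 -0.1]
delta_pos [-0.08, 0.02, -0.22] yaw 0.001 deg 0.1 rows>= 1 joint6 18.5
```

View pics/s14c.png

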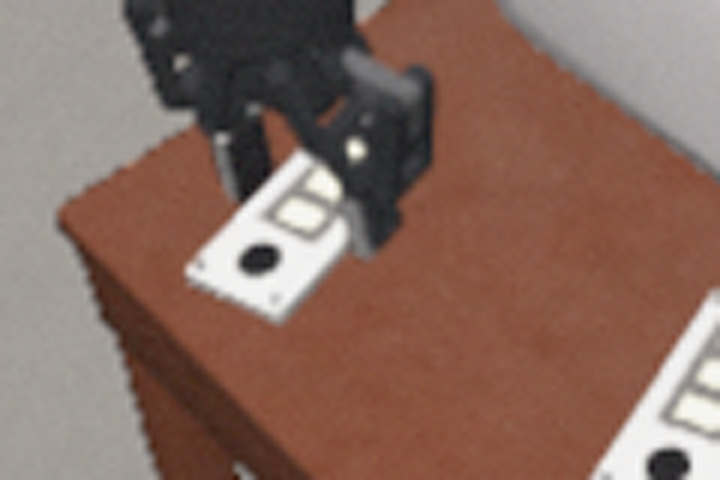

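Emit:
play_rows([
  {"delta_pos": [0,0,0.1],"yaw": 0,"gripper": 66},
  {"delta_pos": [0,0,0.15],"yaw": 0,"gripper": 66},
  {"delta_pos": [0,0,0.2],"yaw": 0,"gripper": 66},
  {"delta_pos": [0,0,0.2],"yaw": 0,"gripper": 66},
])

```text
time: 17.45
tool_pos: [0.5893, 0.3417, -0.0043]
tool_rot: [-180.0, 0.0, 92.1]
ft_force: [0.4, -0.4, -0.2]
width: 0.0563
```

Emit:
play_rows([
  {"delta_pos": [0,0,0.05],"yaw": 0,"gripper": 66},
  {"delta_pos": [0,0,0.1],"yaw": 0,"gripper": 66},
  {"delta_pos": [0,0,0.1],"yaw": 0,"gripper": 66},
])

```text
time: 17.75
tool_pos: [0.5895, 0.3418, -0.0047]
tool_rot: [180.0, 0.0, 92.1]
ft_force: [-1.5, -0.8, 4.2]
width: 0.056
```

Emit:
play_rows([
  {"delta_pos": [0,0,-0.2],"yaw": 0,"gripper": 66},
  {"delta_pos": [0,0,-0.35],"yaw": 0,"gripper": 66},
  {"delta_pos": [0,0,-0.35],"yaw": 0,"gripper": 40},
  {"delta_pos": [0,0,-0.35],"yaw": 0,"gripper": 30},
  {"delta_pos": [0,0,-0.35],"yaw": 0,"gripper": 30},
  {"delta_pos": [0,0,-0.35],"yaw": 0,"gripper": 30},
  {"delta_pos": [0,0,-0.35],"yaw": 0,"gripper": 30},
], force=80)

```text
time: 18.45
tool_pos: [0.59, 0.342, -0.0007]
tool_rot: [179.9, -0.0, 92.1]
ft_force: [0.2, -0.3, 5.9]
width: 0.0454
```

```bash
python3 - <<'E'
from plates import *
go(0.5896,0.341,0.0,92)
E
```

```text
now 18.45 [ 0.59    0.342  -0.0007] [ 1.7993e+02 -3.0000e-02  9.2060e+01] w 0.0454 F [ 0.2 -0.3  5.9]
delta_pos [-0.1, -0.04, -0.07] yaw 0.001 deg 0.1 rows>= 1 joint6 18.5
```

Emit:
play_rows([
  {"delta_pos": [0,0,-1],"yaw": 0,"gripper": 30},
  {"delta_pos": [0,0,-3],"yaw": 0,"gripper": 30},
  {"delta_pos": [0,0,-3],"yaw": 0,"gripper": 30},
  {"delta_pos": [0,0,-3],"yaw": 0,"gripper": 30},
])

```text
time: 18.85
tool_pos: [0.5901, 0.342, 0.0297]
tool_rot: [179.9, -0.0, 92.1]
ft_force: [-0.2, -0.0, -1.4]
width: 0.0451
```

```bash
python3 - <<'E'
from plates import *
s=snap('wrist','w15.png')
go(0.5896,0.341,0.0,92)
c=(.59,.342,.0282,92.06)
g2(c,(0.4957,-0.1736,0.24,98.8))
g2(c,(0.4957,-0.1736,0.06,98.8))
E
```

```text
now 18.9 [0.5894 0.3418 0.0287] [ 1.7998e+02 -1.0000e-02  9.2060e+01] w 0.045 F [-0.9  0.3 -1.2]
delta_pos [-0.08, 0.02, 2.87] yaw 0.001 deg 0.1 rows>= 1 joint6 18.5
delta [-51.19, -11.28, -21.18] yaw -0.118
delta [-51.19, -11.28, -3.18] yaw -0.118
```

View pics/w15.png

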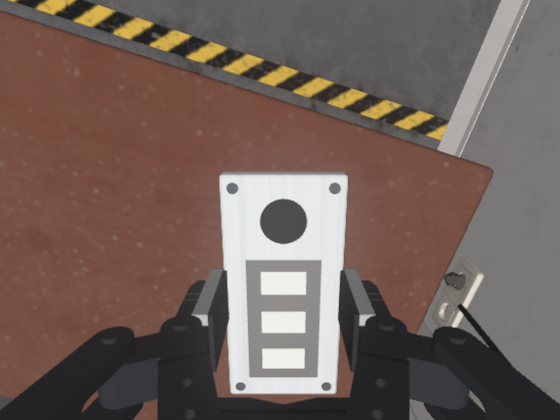

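Emit:
play_rows([
  {"delta_pos": [0,0,-3],"yaw": 0,"gripper": 30},
  {"delta_pos": [0,0,-7],"yaw": 0,"gripper": 30},
  {"delta_pos": [0,0,-11],"yaw": 0,"gripper": 30},
  {"delta_pos": [0,0,-15],"yaw": 0,"gripper": 30},
  {"delta_pos": [-2,-0.4,-18],"yaw": 0,"gripper": 30},
  {"delta_pos": [-6,-1.3,-20],"yaw": -0.02,"gripper": 30},
  {"delta_pos": [-10,-2.2,-20],"yaw": -0.04,"gripper": 30},
  {"delta_pos": [-14,-3.1,-20],"yaw": -0.06,"gripper": 30},
  {"delta_pos": [-18,-4,-20],"yaw": -0.08,"gripper": 30},
  {"delta_pos": [-22,-4.9,-20],"yaw": -0.1,"gripper": 30},
])

```text
time: 19.9
tool_pos: [0.5472, 0.1187, 0.2275]
tool_rot: [-179.9, -0.0, 97.9]
ft_force: [1.0, -0.3, -0.6]
width: 0.0451
```

Emit:
play_rows([
  {"delta_pos": [-4,-0.5,0],"yaw": 0,"gripper": 30},
  {"delta_pos": [-8,-1,0],"yaw": 0,"gripper": 30},
  {"delta_pos": [-12,-1.5,0],"yaw": 0,"gripper": 30},
  {"delta_pos": [-16,-2,0],"yaw": 0,"gripper": 30},
  {"delta_pos": [-20,-2.5,0],"yaw": 0,"gripper": 30},
  {"delta_pos": [-23,-3,2],"yaw": 0,"gripper": 30},
  {"delta_pos": [-25,-3.2,5],"yaw": 0,"gripper": 30},
  {"delta_pos": [-25,-3.2,8],"yaw": 0,"gripper": 30},
  {"delta_pos": [-25,-3.2,10],"yaw": 0,"gripper": 30},
  {"delta_pos": [-25,-3.2,10],"yaw": 0,"gripper": 30},
])

```text
time: 20.9
tool_pos: [0.5475, -0.1308, 0.124]
tool_rot: [-179.6, -0.3, 97.8]
ft_force: [0.6, 0.5, -0.6]
width: 0.0453
```

```bash
python3 - <<'E'
from plates import *
s=snap('wrist','w16.png')
go(0.4957,-0.1736,0.06,98.8)
E
```

```text
now 20.95 [ 0.549  -0.1313  0.1264] [-1.7978e+02 -1.4000e-01  9.7780e+01] w 0.045 F [ 0.2  0.2 -0.5]
delta_pos [-3.48, -5.83, 6.66] yaw -0.018 deg -1.0 rows>= 2 joint6 -32.7
```

View pics/w16.png

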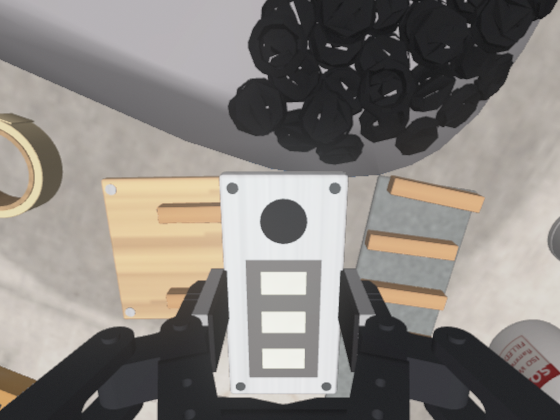

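Emit:
play_rows([
  {"delta_pos": [-1.5,-2.5,1],"yaw": -0.018,"gripper": 30},
  {"delta_pos": [-3,-5,2.5],"yaw": -0.018,"gripper": 30},
  {"delta_pos": [-3.5,-5.8,4.5],"yaw": -0.018,"gripper": 30},
  {"delta_pos": [-3.5,-5.8,6.5],"yaw": -0.018,"gripper": 30},
  {"delta_pos": [-3.5,-5.8,8],"yaw": -0.018,"gripper": 30},
  {"delta_pos": [-3.5,-5.8,8],"yaw": -0.018,"gripper": 30},
  {"delta_pos": [-3.5,-5.8,8],"yaw": -0.018,"gripper": 30},
])

```text
time: 21.65
tool_pos: [0.4986, -0.1745, 0.0492]
tool_rot: [179.9, 0.0, 98.9]
ft_force: [0.7, 1.4, -1.4]
width: 0.0451
```

```bash
python3 - <<'E'
from plates import *
s=snap('wrist','w17.png')
go(0.4957,-0.1736,0.0195,98.8)
E
```

```text
now 21.7 [ 0.4989 -0.1747  0.0496] [1.799e+02 8.000e-02 9.886e+01] w 0.0453 F [-0.3  0.2 -0.8]
delta_pos [0.16, -0.3, 3.01] yaw 0.001 deg 0.1 rows>= 1 joint6 -40.5
```

View pics/w17.png

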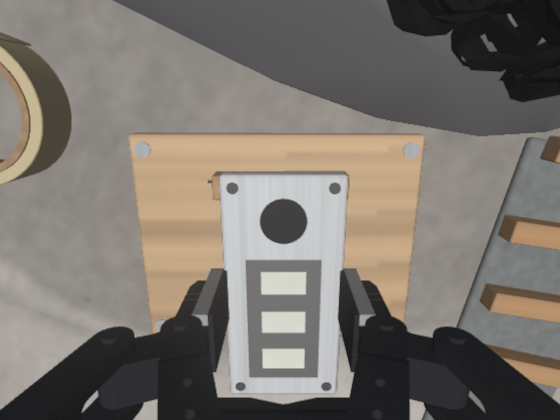

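Emit:
play_rows([
  {"delta_pos": [0.15,-0.3,0.8],"yaw": 0,"gripper": 30},
  {"delta_pos": [0.15,-0.3,1.6],"yaw": 0,"gripper": 30},
  {"delta_pos": [0.15,-0.3,2.3],"yaw": 0,"gripper": 30},
  {"delta_pos": [0.15,-0.3,2.6],"yaw": 0,"gripper": 30},
  {"delta_pos": [0.15,-0.3,2.8],"yaw": 0,"gripper": 30},
  {"delta_pos": [0.15,-0.3,2.8],"yaw": 0,"gripper": 30},
  {"delta_pos": [0.15,-0.3,2.8],"yaw": 0,"gripper": 30},
])

```text
time: 22.4
tool_pos: [0.4948, -0.1735, 0.0205]
tool_rot: [180.0, 0.0, 98.8]
ft_force: [-0.4, 1.1, -0.4]
width: 0.0452
```

```bash
python3 - <<'E'
from plates import *
go(0.4957,-0.1736,0.0195,98.8)
E
```

```text
now 22.4 [ 0.4948 -0.1735  0.0205] [1.7998e+02 2.0000e-02 9.8820e+01] w 0.0452 F [-0.4  1.1 -0.4]
delta_pos [-0.02, 0.09, 0.1] yaw 0.0 deg 0.0 rows>= 1 joint6 -40.5
```

Emit:
play_rows([
  {"delta_pos": [0,0.08,0.05],"yaw": 0,"gripper": 30},
  {"delta_pos": [0,0.08,0.1],"yaw": 0,"gripper": 30},
  {"delta_pos": [0,0.08,0.1],"yaw": 0,"gripper": 30},
  {"delta_pos": [0,0.08,0.1],"yaw": 0,"gripper": 58},
  {"delta_pos": [0,0.08,0.1],"yaw": 0,"gripper": 66},
  {"delta_pos": [0,0.08,0.1],"yaw": 0,"gripper": 66},
  {"delta_pos": [0,0.08,0.1],"yaw": 0,"gripper": 66},
])

```text
time: 23.1
tool_pos: [0.4953, -0.1733, 0.0193]
tool_rot: [-180.0, 0.0, 98.8]
ft_force: [0.8, 0.4, 0.9]
width: 0.0561
```

Emit:
play_rows([
  {"delta_pos": [0,0,-1],"yaw": 0,"gripper": 66},
  {"delta_pos": [0,0,-3],"yaw": 0,"gripper": 66},
  {"delta_pos": [0,0,-7],"yaw": 0,"gripper": 66},
  {"delta_pos": [0,0,-12],"yaw": 0,"gripper": 66},
  {"delta_pos": [0,0,-17],"yaw": 0,"gripper": 66},
  {"delta_pos": [0,0,-17],"yaw": 0,"gripper": 66},
  {"delta_pos": [0,0,-17],"yaw": 0,"gripper": 66},
])

```text
time: 23.8
tool_pos: [0.4962, -0.1738, 0.1917]
tool_rot: [179.8, 0.2, 98.8]
ft_force: [0.0, 0.7, -1.4]
width: 0.0563
```

```bash
python3 - <<'E'
from plates import *
s=snap('wrist','w18.png'); np.save('w18s.npy',s,allow_pickle=True)
plates(s,z=.028)
go(0.4957,-0.1736,0.0195,98.8)
E
```

```text
0.92 [[253.0, 130.0], [311.0, 130.0], [311.0, 245.0], [253.0, 245.0]] [ 0.4959 -0.1733  0.028 ] [(np.float64(0.0467), np.float64(8.8)), (np.float64(0.0999), np.float64(-79.9))]
now 23.9 [ 0.4946 -0.1728  0.1883] [-1.7991e+02 -8.0000e-02  9.8820e+01] w 0.0563 F [-0.3 -0.4 -0.5]
delta_pos [-0.12, 0.12, 16.88] yaw 0.0 deg 0.0 rows>= 4 joint6 -40.5
```

View pics/w18.png

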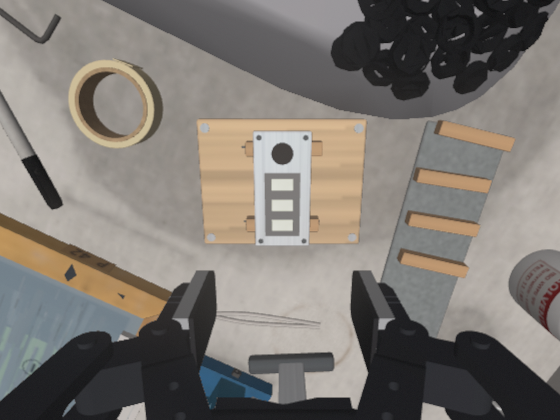

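```bash
python3 - <<'E'
from h import *
c=(.4955,-.1733,.1893,98.8)
g2(c,(0.6483,-0.2252,0.10,-5.3))
s=np.load('w18s.npy',allow_pickle=True).item()
for o in sticks(s,(380,110,530,290),0.017): print(o)
E
```

```text
delta [-7.47, 14.31, 8.93] yaw -1.325
([0.6505, -0.1048, 0.017], np.float64(-4.1), np.float64(65.2), np.float64(10.9), [476.0, 135.9])
([0.6426, -0.1446, 0.017], np.float64(0.1), np.float64(64.6), np.float64(11.6), [453.4, 180.4])
([0.6451, -0.1845, 0.017], np.float64(-1.0), np.float64(64.5), np.float64(12.4), [443.2, 223.6])
([0.6475, -0.2239, 0.017], np.float64(-4.9), np.float64(64.8), np.float64(13.6), [433.8, 263.3])
```

Emit:
play_rows([
  {"delta_pos": [0,0,-2],"yaw": 0.14,"gripper": 35},
  {"delta_pos": [-1,2,-2],"yaw": 0.28,"gripper": 35},
  {"delta_pos": [-2,4,-2],"yaw": 0.42,"gripper": 35},
  {"delta_pos": [-3,6,-2],"yaw": 0.56,"gripper": 35},
  {"delta_pos": [-4,8,-2],"yaw": 0.7,"gripper": 35},
  {"delta_pos": [-5,10,-2],"yaw": 0.84,"gripper": 35},
  {"delta_pos": [-6,12,-2],"yaw": 0.98,"gripper": 35},
  {"delta_pos": [-7,13.5,0],"yaw": 1.12,"gripper": 35},
  {"delta_pos": [-7.5,14.3,2],"yaw": 1.26,"gripper": 35},
  {"delta_pos": [-7.5,14.3,4],"yaw": 1.4,"gripper": 35},
])

```text
time: 24.9
tool_pos: [0.6479, -0.2254, 0.1458]
tool_rot: [-179.8, 0.1, 18.3]
ft_force: [0.1, 0.2, 0.0]
width: 0.0299
```

Emit:
play_rows([
  {"delta_pos": [0,0,2],"yaw": 0.14,"gripper": 35},
  {"delta_pos": [0,0,4],"yaw": 0.28,"gripper": 35},
  {"delta_pos": [0,0,6],"yaw": 0.413,"gripper": 35},
  {"delta_pos": [0,0,8],"yaw": 0.413,"gripper": 35},
  {"delta_pos": [0,0,9],"yaw": 0.413,"gripper": 35},
  {"delta_pos": [0,0,9],"yaw": 0.413,"gripper": 35},
  {"delta_pos": [0,0,9],"yaw": 0.413,"gripper": 35},
])

```text
time: 25.6
tool_pos: [0.6481, -0.2254, 0.0592]
tool_rot: [-180.0, 0.0, -5.0]
ft_force: [0.4, 0.4, 1.3]
width: 0.03
```

```bash
python3 - <<'E'
from plates import *
s=snap('wrist','w19.png')
go(0.648,-0.2247,0.007,-5.1)
for o in sticks(s,(150,10,340,400),0.017): print(o)
E
```

```text
now 25.65 [ 0.6486 -0.2257  0.0601] [ 1.7998e+02 -6.0000e-02 -5.0500e+00] w 0.0299 F [-0.4  0.  -0.4]
delta_pos [-0.08, -0.1, 5.31] yaw 0.001 deg 0.1 rows>= 2 joint6 66.4
([0.6243, -0.1508, 0.017], np.float64(-11.2), np.float64(25.4), np.float64(4.4), [154.0, 297.0])
([0.6515, -0.1862, 0.017], np.float64(-0.4), np.float64(54.5), np.float64(11.2), [209.0, 245.4])
([0.6491, -0.2253, 0.017], np.float64(-4.6), np.float64(63.3), np.float64(10.7), [282.5, 243.0])
```

View pics/w19.png

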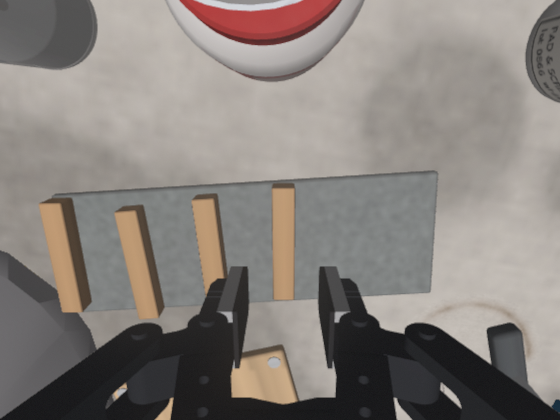

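```bash
python3 - <<'E'
from plates import *
s=snap('wrist')
print(ray(s,(275,80),0),-s['view'][:3,:3].T@s['view'][:3,3])
E
```

```text
[ 0.73389962 -0.22930756  0.        ] [ 0.72515391 -0.23259214  0.20280886]
```

```bash
python3 - <<'E'
from plates import *
s=snap('scene'); t=snap('top')
for z in (0,.05,.1,.12,.15): print(z,proj(s,(0.76,-.228,z)).round(0),proj(t,(0.76,-.228,z)).round(0))
E
```

```text
0 [234. 196.] [346. 138.]
0.05 [233. 183.] [348. 132.]
0.1 [232. 170.] [350. 126.]
0.12 [232. 165.] [352. 124.]
0.15 [231. 157.] [353. 120.]
```

Emit:
play_rows([
  {"delta_pos": [0,0,-3],"yaw": -0.15,"gripper": 35},
  {"delta_pos": [0,0,-3],"yaw": -0.3,"gripper": 35},
  {"delta_pos": [0,0,-3],"yaw": -0.45,"gripper": 35},
  {"delta_pos": [0,0,-3],"yaw": -0.6,"gripper": 35},
  {"delta_pos": [0,0,-3],"yaw": -0.75,"gripper": 35},
  {"delta_pos": [0,0,-3],"yaw": -0.9,"gripper": 35},
  {"delta_pos": [0,0,-3],"yaw": -1.05,"gripper": 35},
  {"delta_pos": [0,0,-3],"yaw": -1.2,"gripper": 35},
  {"delta_pos": [0,0,-3],"yaw": -1.35,"gripper": 35},
  {"delta_pos": [0,0,-3],"yaw": -1.5,"gripper": 35},
])

```text
time: 26.8
tool_pos: [0.6486, -0.2256, 0.0903]
tool_rot: [179.9, 0.0, 81.2]
ft_force: [1.3, 0.8, -1.0]
width: 0.0298
```

Emit:
play_rows([
  {"delta_pos": [0,0,0],"yaw": -0.15,"gripper": 35},
  {"delta_pos": [0,0,0],"yaw": -0.3,"gripper": 35},
  {"delta_pos": [0,0,0],"yaw": -0.45,"gripper": 35},
  {"delta_pos": [0,0,0],"yaw": -0.6,"gripper": 35},
  {"delta_pos": [0,0,0],"yaw": -0.75,"gripper": 35},
  {"delta_pos": [0,0,0],"yaw": -0.9,"gripper": 35},
  {"delta_pos": [0,0,0],"yaw": -1.05,"gripper": 35},
  {"delta_pos": [0,0,0],"yaw": -1.2,"gripper": 35},
  {"delta_pos": [0,0,0],"yaw": -1.35,"gripper": 35},
  {"delta_pos": [0,0,3],"yaw": -1.5,"gripper": 35},
])

```text
time: 27.8
tool_pos: [0.6521, -0.2275, 0.0652]
tool_rot: [-179.8, 0.6, 167.2]
ft_force: [0.5, -0.7, 0.6]
width: 0.0299
```

```bash
python3 - <<'E'
from plates import *
go(0.6485,-0.225,0.03,-5)
E
```

```text
now 27.8 [ 0.6521 -0.2275  0.0652] [-179.82    0.64  167.2 ] w 0.0299 F [ 0.5 -0.7  0.6]
delta_pos [0.45, 0.18, 3.52] yaw -0.136 deg -7.8 rows>= 1 joint6 -105.8
```

Commanded is about (0.6486, -0.2257, 0.060, yaw 167.2).

Emit:
play_rows([
  {"delta_pos": [0,0,1],"yaw": -0.136,"gripper": 35},
  {"delta_pos": [0,0,2.5],"yaw": -0.136,"gripper": 35},
  {"delta_pos": [0,0,2.5],"yaw": -0.136,"gripper": 35},
  {"delta_pos": [0,0,2.5],"yaw": -0.136,"gripper": 35},
])

```text
time: 28.2
tool_pos: [0.6484, -0.2256, 0.0347]
tool_rot: [-180.0, 0.0, 174.5]
ft_force: [0.1, 0.7, -0.0]
width: 0.03
```

```bash
python3 - <<'E'
from plates import *
s=snap('wrist','w20.png')
go(0.6485,-0.225,0.007,-5)
E
```

```text
now 28.25 [ 0.6488 -0.2258  0.0353] [-1.7997e+02  8.0000e-02  1.7454e+02] w 0.0301 F [-0.8  0.6  0.5]
delta_pos [0.04, 0.08, 2.83] yaw -0.008 deg -0.5 rows>= 1 joint6 -113.2
```

View pics/w20.png

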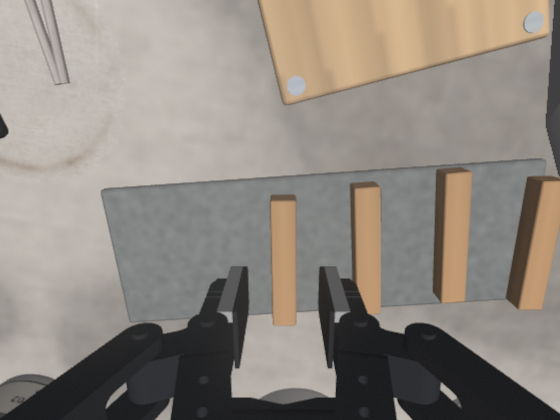

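Emit:
play_rows([
  {"delta_pos": [0,0,0],"yaw": -0.005,"gripper": 28},
  {"delta_pos": [0,0.05,1.2],"yaw": -0.005,"gripper": 28},
  {"delta_pos": [0,0.05,2.3],"yaw": -0.005,"gripper": 28},
  {"delta_pos": [0,0.05,2.82],"yaw": -0.005,"gripper": 28},
  {"delta_pos": [0,0.05,2.82],"yaw": -0.005,"gripper": 28},
  {"delta_pos": [0,0.05,2.82],"yaw": -0.005,"gripper": 0},
  {"delta_pos": [0,0.05,2.82],"yaw": -0.005,"gripper": 0},
  {"delta_pos": [0,0.05,2.82],"yaw": -0.005,"gripper": 0},
  {"delta_pos": [0,0.05,2.82],"yaw": -0.005,"gripper": 0},
], force=50)

```text
time: 29.15
tool_pos: [0.648, -0.2248, 0.0058]
tool_rot: [180.0, -0.0, 174.9]
ft_force: [0.1, 0.8, -0.3]
width: 0.0105
```

```bash
python3 - <<'E'
from plates import *
go(0.6485,-0.225,0.007,-5)
c=(*arm.get_state()['tool_pos'],174.8)
g2(c,(0.5007,-0.2071,0.06,8.8))
E
```

```text
now 29.15 [ 0.648  -0.2248  0.0058] [ 1.7999e+02 -2.0000e-02  1.7491e+02] w 0.0105 F [ 0.1  0.8 -0.3]
delta_pos [-0.05, -0.01, -0.12] yaw -0.002 deg -0.1 rows>= 1 joint6 -113.5
delta [14.83, 0.43, -5.42] yaw -0.244
```

Emit:
play_rows([
  {"delta_pos": [0,0,-3],"yaw": 0,"gripper": 0},
  {"delta_pos": [0,0,-7],"yaw": 0,"gripper": 0},
  {"delta_pos": [2,0,-10],"yaw": -0.08,"gripper": 0},
  {"delta_pos": [6,0.2,-10],"yaw": -0.16,"gripper": 0},
  {"delta_pos": [10,0.3,-10],"yaw": -0.244,"gripper": 0},
  {"delta_pos": [13,0.4,-9],"yaw": -0.244,"gripper": 0},
  {"delta_pos": [14.8,0.4,-7],"yaw": -0.244,"gripper": 0},
  {"delta_pos": [14.8,0.4,-5.5],"yaw": -0.244,"gripper": 0},
  {"delta_pos": [14.8,0.4,-5.5],"yaw": -0.244,"gripper": 0},
  {"delta_pos": [14.8,0.4,-5.5],"yaw": -0.244,"gripper": 0},
])

```text
time: 30.15
tool_pos: [0.5022, -0.2082, 0.0614]
tool_rot: [-180.0, 0.0, -171.1]
ft_force: [-0.5, -0.4, 0.5]
width: 0.0106
```

```bash
python3 - <<'E'
from plates import *
s=snap('wrist','w21.png')
go(0.5007,-0.2071,0.030,8.8)
E
```

```text
now 30.2 [ 0.5026 -0.2085  0.0619] [-1.7993e+02  8.0000e-02 -1.7109e+02] w 0.0106 F [-0.3  0.9  0.3]
delta_pos [0.17, 0.17, 3.19] yaw 0.002 deg 0.1 rows>= 1 joint6 -133.4
```

View pics/w21.png

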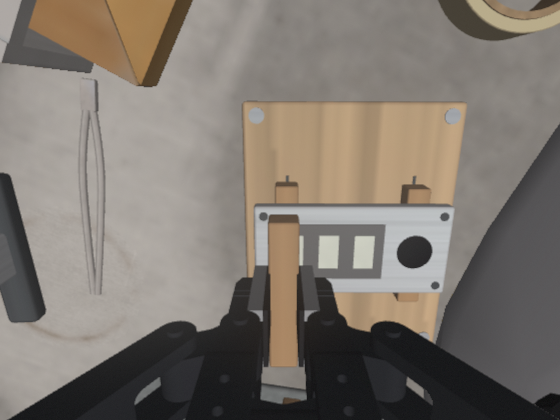

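Emit:
play_rows([
  {"delta_pos": [0.15,0.15,1.2],"yaw": 0,"gripper": 0},
  {"delta_pos": [0.15,0.15,2.3],"yaw": 0,"gripper": 0},
  {"delta_pos": [0.15,0.15,3],"yaw": 0,"gripper": 0},
  {"delta_pos": [0.15,0.15,3.2],"yaw": 0,"gripper": 0},
  {"delta_pos": [0.15,0.15,3.2],"yaw": 0,"gripper": 0},
  {"delta_pos": [0.15,0.15,3.2],"yaw": 0,"gripper": 0},
])

```text
time: 30.8
tool_pos: [0.4994, -0.2066, 0.0288]
tool_rot: [180.0, -0.0, -171.1]
ft_force: [-0.4, 0.8, 0.4]
width: 0.0103
```

```bash
python3 - <<'E'
from plates import *
s=snap('wrist','w22.png')
go(0.5007,-0.2071,0.029,8.8)
E
```

```text
now 30.85 [ 0.4994 -0.2065  0.0289] [ 1.7999e+02 -1.0000e-02 -1.7111e+02] w 0.01 F [-0.3  0.9 -1.1]
delta_pos [-0.12, -0.08, -0.01] yaw 0.002 deg 0.1 rows>= 1 joint6 -133.4
```

View pics/w22.png

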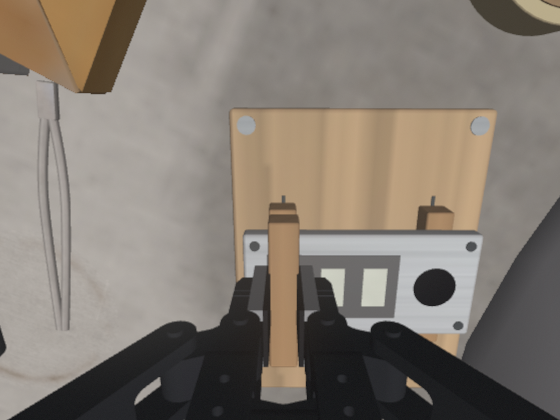

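Emit:
play_rows([
  {"delta_pos": [-0.08,-0.05,0.05],"yaw": 0,"gripper": 0},
  {"delta_pos": [-0.08,-0.05,0.08],"yaw": 0,"gripper": 0},
  {"delta_pos": [-0.08,-0.05,0.08],"yaw": 0,"gripper": 0},
  {"delta_pos": [-0.08,-0.05,0.08],"yaw": 0,"gripper": 30},
  {"delta_pos": [-0.08,-0.05,0.08],"yaw": 0,"gripper": 30},
  {"delta_pos": [-0.08,-0.05,0.08],"yaw": 0,"gripper": 30},
  {"delta_pos": [-0.08,-0.05,-1],"yaw": 0,"gripper": 30},
  {"delta_pos": [-0.08,-0.05,-4],"yaw": 0,"gripper": 30},
  {"delta_pos": [-0.08,-0.05,-7],"yaw": 0,"gripper": 30},
  {"delta_pos": [-0.08,-0.05,-7],"yaw": 0,"gripper": 30},
])

```text
time: 31.85
tool_pos: [0.5034, -0.2089, 0.1046]
tool_rot: [-179.6, 0.4, -171.1]
ft_force: [0.3, -0.9, -0.3]
width: 0.0256
```

```bash
python3 - <<'E'
from plates import *
s=snap('wrist','w23.png')
go(0.5007,-0.2071,0.029,8.8)
c=(0.5002,-.2068,.099,-171.1)
g2(c,(0.6458,-0.1850,0.035,-1.4))
E
```

```text
now 31.9 [ 0.5021 -0.2081  0.1023] [-179.76    0.25 -171.1 ] w 0.0257 F [-0.6  0.  -0.1]
delta_pos [0.15, 0.15, 7.33] yaw 0.002 deg 0.1 rows>= 2 joint6 -133.4
delta [-14.72, -0.1, 6.4] yaw 0.18
```

View pics/w23.png

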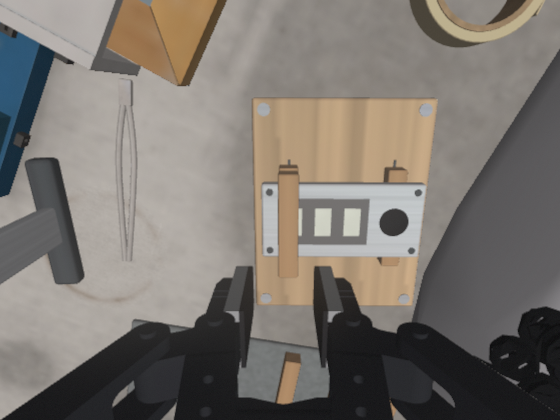

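Emit:
play_rows([
  {"delta_pos": [-4,0,-1],"yaw": 0.05,"gripper": 30},
  {"delta_pos": [-8,0,-1],"yaw": 0.1,"gripper": 30},
  {"delta_pos": [-12,-0.1,0],"yaw": 0.18,"gripper": 30},
  {"delta_pos": [-14.7,-0.1,1.5],"yaw": 0.18,"gripper": 30},
  {"delta_pos": [-14.7,-0.1,3.5],"yaw": 0.18,"gripper": 30},
  {"delta_pos": [-14.7,-0.1,5.5],"yaw": 0.18,"gripper": 30},
  {"delta_pos": [-14.7,-0.1,6.4],"yaw": 0.18,"gripper": 30},
  {"delta_pos": [-14.7,-0.1,6.4],"yaw": 0.18,"gripper": 30},
  {"delta_pos": [-14.7,-0.1,6.4],"yaw": 0.18,"gripper": 30},
])

```text
time: 32.8
tool_pos: [0.6458, -0.1854, 0.0356]
tool_rot: [-180.0, 0.0, 178.6]
ft_force: [-0.2, -1.0, -0.0]
width: 0.0256
```

```bash
python3 - <<'E'
from plates import *
s=snap('wrist','w24.png')
go(0.6458,-0.1850,0.007,-1.4)
E
```

```text
now 32.85 [ 0.6462 -0.1856  0.0363] [-1.7996e+02  9.0000e-02  1.7857e+02] w 0.0255 F [ 1.3 -0.5  0.4]
delta_pos [0.05, 0.06, 2.93] yaw -0.001 deg -0.0 rows>= 1 joint6 -114.2
```

View pics/w24.png

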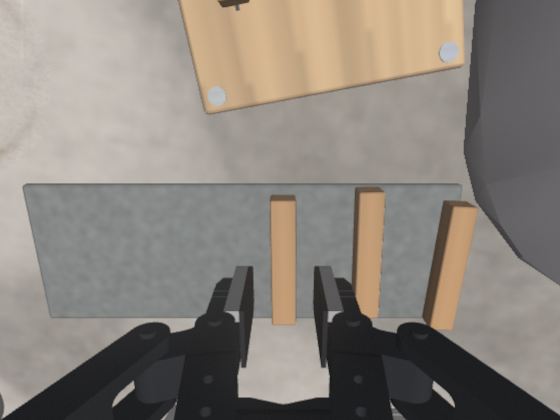

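Emit:
play_rows([
  {"delta_pos": [0,0,1.2],"yaw": 0,"gripper": 28},
  {"delta_pos": [0,0,2.3],"yaw": 0,"gripper": 28},
  {"delta_pos": [0,0,2.85],"yaw": 0,"gripper": 28},
  {"delta_pos": [0,0,2.85],"yaw": 0,"gripper": 28},
  {"delta_pos": [0,0,2.85],"yaw": 0,"gripper": 0},
  {"delta_pos": [0,0,2.85],"yaw": 0,"gripper": 0},
  {"delta_pos": [0,0,2.85],"yaw": 0,"gripper": 0},
  {"delta_pos": [0,0,2.85],"yaw": 0,"gripper": 0},
  {"delta_pos": [0,0,2.85],"yaw": 0,"gripper": 0},
], force=50)

```text
time: 33.75
tool_pos: [0.6456, -0.1852, 0.0066]
tool_rot: [180.0, -0.0, 178.6]
ft_force: [-0.0, -0.5, 0.0]
width: 0.0101
```

```bash
python3 - <<'E'
from plates import *
go(0.6458,-0.1850,0.007,-1.4)
c=(*arm.get_state()['tool_pos'],178.6)
g2(c,(0.4906,-0.1398,0.06,8.8))
E
```

```text
now 33.75 [ 0.6456 -0.1852  0.0066] [ 1.8000e+02 -1.0000e-02  1.7858e+02] w 0.0101 F [-0.  -0.5  0. ]
delta_pos [-0.02, 0.02, -0.04] yaw -0.0 deg -0.0 rows>= 1 joint6 -114.2
delta [15.61, 4.16, -5.34] yaw -0.178
```

Emit:
play_rows([
  {"delta_pos": [0,0,-3],"yaw": 0,"gripper": 0},
  {"delta_pos": [0,0,-7],"yaw": 0,"gripper": 0},
  {"delta_pos": [2,0.5,-10],"yaw": -0.08,"gripper": 0},
  {"delta_pos": [6,1.6,-10],"yaw": -0.178,"gripper": 0},
  {"delta_pos": [10,2.7,-10],"yaw": -0.178,"gripper": 0},
  {"delta_pos": [13.5,3.6,-9],"yaw": -0.178,"gripper": 0},
  {"delta_pos": [15.6,4.2,-7],"yaw": -0.178,"gripper": 0},
  {"delta_pos": [15.6,4.2,-5.5],"yaw": -0.178,"gripper": 0},
  {"delta_pos": [15.6,4.2,-5.5],"yaw": -0.178,"gripper": 0},
  {"delta_pos": [15.6,4.2,-5.5],"yaw": -0.178,"gripper": 0},
])

```text
time: 34.75
tool_pos: [0.4913, -0.1396, 0.0622]
tool_rot: [-180.0, 0.0, -171.2]
ft_force: [0.1, -0.8, 0.6]
width: 0.0102
```

```bash
python3 - <<'E'
from plates import *
s=snap('wrist','w25.png')
go(0.4906,-0.1398,0.0296,8.8)
E
```

```text
now 34.8 [ 0.4918 -0.1399  0.0627] [-1.7994e+02  8.0000e-02 -1.7122e+02] w 0.0107 F [0.3 0.7 1.6]
delta_pos [0.12, 0.03, 3.31] yaw -0.0 deg -0.0 rows>= 1 joint6 -127.4
```

View pics/w25.png

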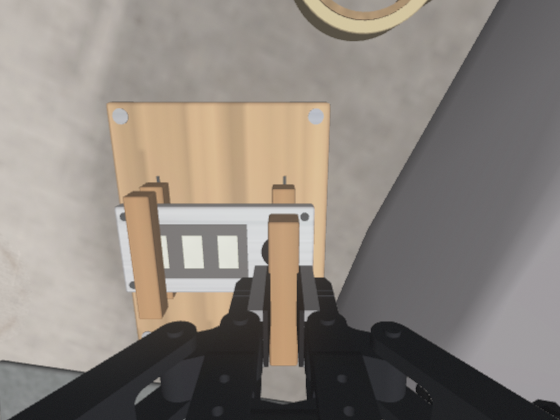

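Emit:
play_rows([
  {"delta_pos": [0.05,0.03,1.2],"yaw": 0,"gripper": 0},
  {"delta_pos": [0.05,0.03,2.3],"yaw": 0,"gripper": 0},
  {"delta_pos": [0.05,0.03,3],"yaw": 0,"gripper": 0},
  {"delta_pos": [0.05,0.03,3.2],"yaw": 0,"gripper": 0},
  {"delta_pos": [0.05,0.03,3.2],"yaw": 0,"gripper": 0},
  {"delta_pos": [0.05,0.03,3.2],"yaw": 0,"gripper": 0},
])

```text
time: 35.4
tool_pos: [0.4902, -0.1391, 0.0293]
tool_rot: [180.0, -0.0, -171.2]
ft_force: [-1.4, 0.1, 0.3]
width: 0.0103
```

```bash
python3 - <<'E'
from plates import *
s=snap('wrist','w26.png')
go(0.4906,-0.1398,0.0296,8.8)
E
```

```text
now 35.45 [ 0.4902 -0.1391  0.0293] [ 1.7999e+02 -1.0000e-02 -1.7122e+02] w 0.0105 F [ 0.1 -0.4 -0.7]
delta_pos [-0.03, -0.07, -0.03] yaw -0.0 deg -0.0 rows>= 1 joint6 -127.4
```

View pics/w26.png

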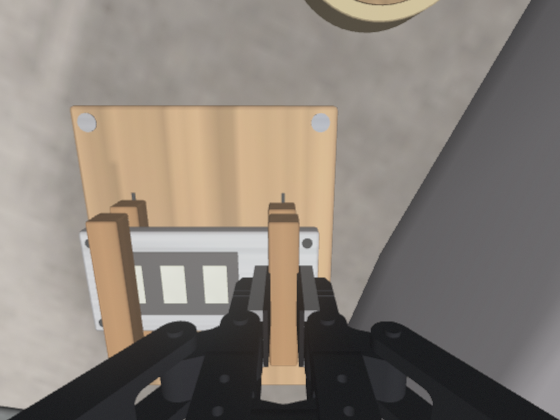

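Emit:
play_rows([
  {"delta_pos": [0,-0.05,0.03],"yaw": 0,"gripper": 0},
  {"delta_pos": [0,-0.05,0.03],"yaw": 0,"gripper": 0},
  {"delta_pos": [0,-0.05,0.03],"yaw": 0,"gripper": 30},
  {"delta_pos": [0,-0.05,0.03],"yaw": 0,"gripper": 30},
  {"delta_pos": [0,-0.05,0.03],"yaw": 0,"gripper": 30},
  {"delta_pos": [0,-0.05,-1],"yaw": 0,"gripper": 30},
  {"delta_pos": [0,-0.05,-5],"yaw": 0,"gripper": 30},
  {"delta_pos": [0,-0.05,-10],"yaw": 0,"gripper": 30},
  {"delta_pos": [0,-0.05,-10],"yaw": 0,"gripper": 30},
  {"delta_pos": [0,-0.05,-10],"yaw": 0,"gripper": 30},
])

```text
time: 36.45
tool_pos: [0.4915, -0.1402, 0.1319]
tool_rot: [-179.8, 0.2, -171.2]
ft_force: [0.9, -0.4, -0.1]
width: 0.026
```

```bash
python3 - <<'E'
from plates import *
s=snap('wrist','w27.png')
go(0.4906,-0.1398,0.0296,8.8)
print([(np.round(d['centre'],3).tolist(),round(d['conf'],2)) for d in arm.look_for('gauge_grip','wrist')])
c=(.4906,-.1396,.1293,188.8)
g2(c,(0.3935,0.342,0.25,96.4))
E
```

```text
now 36.5 [ 0.4903 -0.1396  0.1301] [-1.7997e+02  3.0000e-02 -1.7122e+02] w 0.0259 F [-0.  -0.7 -0.8]
delta_pos [-0.02, -0.02, 10.05] yaw -0.0 deg -0.0 rows>= 3 joint6 -127.4
[([0.559, -0.351, 0.006], 0.76)]
delta [2.23, 49.08, -12.07] yaw -1.529
```

View pics/w27.png

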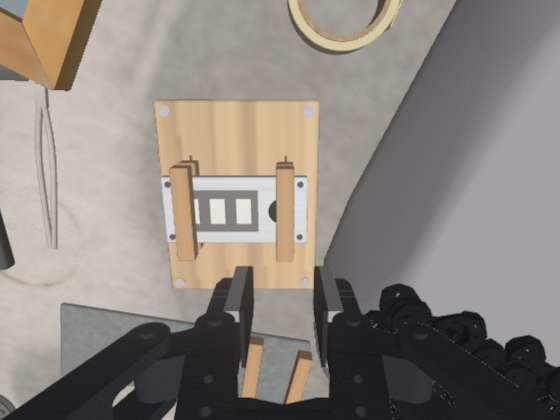

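Emit:
play_rows([
  {"delta_pos": [0,0,-5],"yaw": 0.1,"gripper": 66},
  {"delta_pos": [0,0,-10],"yaw": 0.24,"gripper": 66},
  {"delta_pos": [0,2,-14],"yaw": 0.38,"gripper": 66},
  {"delta_pos": [0.3,6,-15],"yaw": 0.52,"gripper": 66},
  {"delta_pos": [0.5,10,-15],"yaw": 0.66,"gripper": 66},
  {"delta_pos": [0.7,14,-15],"yaw": 0.8,"gripper": 66},
  {"delta_pos": [0.9,18,-15],"yaw": 0.94,"gripper": 66},
  {"delta_pos": [1.1,22,-15],"yaw": 1.08,"gripper": 66},
  {"delta_pos": [1.3,26,-15],"yaw": 1.22,"gripper": 66},
  {"delta_pos": [1.5,30,-15],"yaw": 1.36,"gripper": 66},
])

```text
time: 37.55
tool_pos: [0.4296, 0.1514, 0.2779]
tool_rot: [-179.8, -0.1, 111.5]
ft_force: [-0.1, 0.1, -0.1]
width: 0.0565
```

```bash
python3 - <<'E'
from plates import *
go(0.3935,0.342,0.25,96.4)
a=np.radians(188.8-0); import math
yaw=188.8-math.degrees(1.36); x=.4906+.015*math.cos(a)+.30*math.sin(a); y=-.1396+.015*math.sin(a)-.30*math.cos(a)
print(x,y,yaw)
g2((x,y,.2793,yaw),(0.3935,0.342,0.05,96.4))
E
```

```text
now 37.55 [0.4296 0.1514 0.2779] [-1.7982e+02 -5.0000e-02  1.1152e+02] w 0.0565 F [-0.1  0.1 -0.1]
delta_pos [19.05, 3.64, 2.79] yaw 0.264 deg 15.1 rows>= 4 joint6 -16.4
0.4298808233930902 0.15457372688970525 110.87773986220805
delta [18.81, 3.28, 22.93] yaw 0.253
```

Emit:
play_rows([
  {"delta_pos": [4,0.7,0],"yaw": 0.1,"gripper": 66},
  {"delta_pos": [8.5,1.5,0],"yaw": 0.2,"gripper": 66},
  {"delta_pos": [13,2.3,0],"yaw": 0.253,"gripper": 66},
  {"delta_pos": [17,3,2],"yaw": 0.253,"gripper": 66},
  {"delta_pos": [18.8,3.3,6],"yaw": 0.253,"gripper": 66},
  {"delta_pos": [18.8,3.3,10.5],"yaw": 0.253,"gripper": 66},
  {"delta_pos": [18.8,3.3,15],"yaw": 0.253,"gripper": 66},
  {"delta_pos": [18.8,3.3,19],"yaw": 0.253,"gripper": 66},
  {"delta_pos": [18.8,3.3,23],"yaw": 0.253,"gripper": 66},
  {"delta_pos": [18.8,3.3,23],"yaw": 0.253,"gripper": 66},
])

```text
time: 38.55
tool_pos: [0.3858, 0.3336, 0.0425]
tool_rot: [-179.1, 0.3, 97.3]
ft_force: [-1.0, -0.8, -0.9]
width: 0.0563
```

Emit:
play_rows([
  {"delta_pos": [0,0,1],"yaw": 0,"gripper": 66},
  {"delta_pos": [0,0,2],"yaw": 0,"gripper": 66},
  {"delta_pos": [0,0,2.5],"yaw": 0,"gripper": 66},
  {"delta_pos": [0,0,2.5],"yaw": 0,"gripper": 66},
  {"delta_pos": [0,0,2.5],"yaw": 0,"gripper": 66},
])

```text
time: 39.05
tool_pos: [0.3921, 0.3371, 0.0255]
tool_rot: [179.9, -0.0, 97.3]
ft_force: [0.2, 0.1, -0.1]
width: 0.0565
```

```bash
python3 - <<'E'
from plates import *
s=snap('wrist','w28.png')
go(0.3935,0.342,0.0,96.4)
white(s,(220,100,350,415))
E
```

```text
now 39.1 [0.3922 0.3371 0.0255] [ 1.7991e+02 -3.0000e-02  9.7350e+01] w 0.0568 F [0.2 0.5 0.1]
delta_pos [0.47, 0.19, 2.55] yaw 0.017 deg 0.9 rows>= 1 joint6 20.8
white [0.3931 0.3428] [47.5 99.5] long axis 96.4
```

View pics/w28.png

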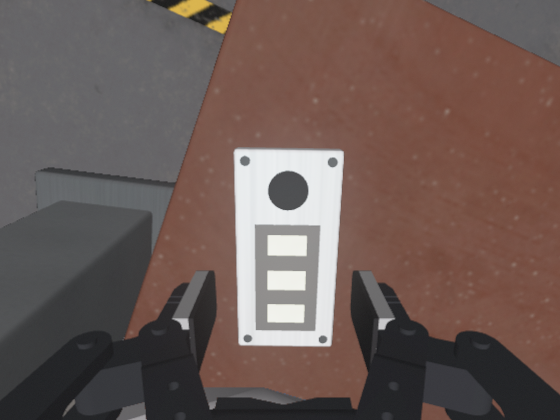

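Emit:
play_rows([
  {"delta_pos": [0.5,0.15,0],"yaw": 0.017,"gripper": 66},
  {"delta_pos": [0.53,0.15,0.7],"yaw": 0.017,"gripper": 66},
  {"delta_pos": [0.53,0.15,1.5],"yaw": 0.017,"gripper": 66},
  {"delta_pos": [0.53,0.15,2.2],"yaw": 0.017,"gripper": 66},
  {"delta_pos": [0.53,0.15,2.5],"yaw": 0.017,"gripper": 66},
  {"delta_pos": [0.53,0.15,2.5],"yaw": 0.017,"gripper": 66},
  {"delta_pos": [0.53,0.15,2.5],"yaw": 0.017,"gripper": 30},
  {"delta_pos": [0.53,0.15,2.5],"yaw": 0.017,"gripper": 30},
  {"delta_pos": [0.53,0.15,2.5],"yaw": 0.017,"gripper": 30},
  {"delta_pos": [0.53,0.15,2.5],"yaw": 0.017,"gripper": 30},
], force=80)

```text
time: 40.1
tool_pos: [0.3928, 0.3424, 0.0002]
tool_rot: [179.9, -0.0, 96.4]
ft_force: [0.6, -1.1, 3.5]
width: 0.0451
```

```bash
python3 - <<'E'
from plates import *
go(0.3931,0.3426,0.0,96.4)
E
```

```text
now 40.1 [3.928e-01 3.424e-01 2.000e-04] [ 1.7994e+02 -3.0000e-02  9.6370e+01] w 0.0451 F [ 0.6 -1.1  3.5]
delta_pos [0.01, 0.03, 0.02] yaw -0.001 deg -0.0 rows>= 1 joint6 22.2
```

```bash
python3 - <<'E'
from plates import *
c=(.3928,.3424,.0002,96.4)
g2(c,(0.4957,-0.1736,0.10,98.8))
E
```

```text
delta [-52.43, 4.47, -9.98] yaw -0.042
```

Emit:
play_rows([
  {"delta_pos": [0,0,-1],"yaw": 0,"gripper": 30},
  {"delta_pos": [0,0,-4],"yaw": 0,"gripper": 30},
  {"delta_pos": [0,0,-8],"yaw": 0,"gripper": 30},
  {"delta_pos": [0,0,-12],"yaw": 0,"gripper": 30},
  {"delta_pos": [0,0,-16],"yaw": 0,"gripper": 30},
  {"delta_pos": [0,0,-20],"yaw": 0,"gripper": 30},
  {"delta_pos": [0,0,-22],"yaw": 0,"gripper": 30},
  {"delta_pos": [0,0,-22],"yaw": 0,"gripper": 30},
])

```text
time: 40.9
tool_pos: [0.394, 0.3432, 0.2239]
tool_rot: [179.6, -0.2, 96.4]
ft_force: [0.9, -0.7, -0.8]
width: 0.0452
```

Emit:
play_rows([
  {"delta_pos": [-3,0.2,0],"yaw": 0,"gripper": 30},
  {"delta_pos": [-7,0.5,0],"yaw": 0,"gripper": 30},
  {"delta_pos": [-11,0.8,0],"yaw": 0,"gripper": 30},
  {"delta_pos": [-15,1.2,0],"yaw": -0.02,"gripper": 30},
  {"delta_pos": [-19,1.6,0],"yaw": -0.042,"gripper": 30},
  {"delta_pos": [-23,2,0],"yaw": -0.042,"gripper": 30},
  {"delta_pos": [-27,2.4,0],"yaw": -0.042,"gripper": 30},
  {"delta_pos": [-31,2.7,0],"yaw": -0.042,"gripper": 30},
  {"delta_pos": [-35,3,0],"yaw": -0.042,"gripper": 30},
  {"delta_pos": [-39,3.3,0],"yaw": -0.042,"gripper": 30},
])

```text
time: 41.9
tool_pos: [0.4673, -0.043, 0.2176]
tool_rot: [-179.8, -0.1, 98.8]
ft_force: [0.9, -0.2, -2.0]
width: 0.0447
```

Emit:
play_rows([
  {"delta_pos": [-4,0.5,0],"yaw": 0,"gripper": 30},
  {"delta_pos": [-8,0.9,1],"yaw": 0,"gripper": 30},
  {"delta_pos": [-11.5,1.2,4],"yaw": 0,"gripper": 30},
  {"delta_pos": [-13,1.2,8],"yaw": 0,"gripper": 30},
  {"delta_pos": [-13,1.2,11.5],"yaw": 0,"gripper": 30},
  {"delta_pos": [-13,1.2,13],"yaw": 0,"gripper": 30},
  {"delta_pos": [-13,1.2,13],"yaw": 0,"gripper": 30},
  {"delta_pos": [-13,1.2,13],"yaw": 0,"gripper": 30},
])

```text
time: 42.7
tool_pos: [0.5005, -0.1682, 0.0903]
tool_rot: [180.0, 0.0, 98.8]
ft_force: [-0.3, -0.8, -0.6]
width: 0.0447
```

```bash
python3 - <<'E'
from plates import *
s=snap('wrist','w29.png')
go(0.4957,-0.1736,0.06,98.8)
E
```

```text
now 42.75 [ 0.5012 -0.1685  0.0913] [1.7987e+02 1.0000e-01 9.8820e+01] w 0.0451 F [ 0.4  0.5 -0.7]
delta_pos [-0.41, -0.63, 3.13] yaw 0.0 deg 0.0 rows>= 1 joint6 -39.7
```

View pics/w29.png

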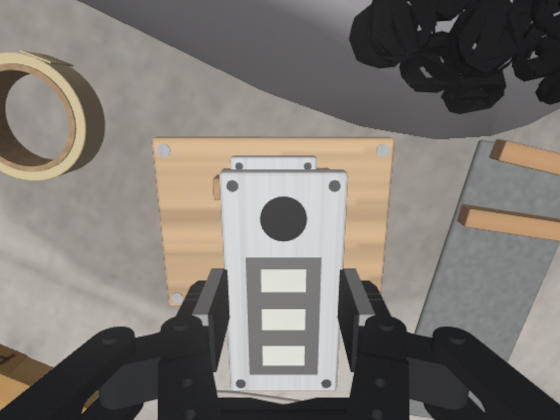

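Emit:
play_rows([
  {"delta_pos": [-0.4,-0.6,1],"yaw": 0,"gripper": 30},
  {"delta_pos": [-0.4,-0.6,2.2],"yaw": 0,"gripper": 30},
  {"delta_pos": [-0.4,-0.6,3.4],"yaw": 0,"gripper": 30},
  {"delta_pos": [-0.4,-0.6,4.3],"yaw": 0,"gripper": 30},
  {"delta_pos": [-0.4,-0.6,4.7],"yaw": 0,"gripper": 30},
  {"delta_pos": [-0.4,-0.6,4.85],"yaw": 0,"gripper": 30},
  {"delta_pos": [-0.4,-0.6,4.85],"yaw": 0,"gripper": 30},
  {"delta_pos": [-0.4,-0.6,4.85],"yaw": 0,"gripper": 30},
])

```text
time: 43.55
tool_pos: [0.4952, -0.1734, 0.0415]
tool_rot: [180.0, 0.0, 98.8]
ft_force: [-0.6, 1.0, -0.6]
width: 0.0453
```

```bash
python3 - <<'E'
from plates import *
s=snap('wrist','w30.png')
go(0.4957,-0.1736,0.0405,98.8)
E
```

```text
now 43.6 [ 0.4952 -0.1734  0.0415] [1.7996e+02 3.0000e-02 9.8780e+01] w 0.0448 F [ 0.2  0.  -2.4]
delta_pos [-0.03, 0.05, 0.1] yaw -0.0 deg -0.0 rows>= 1 joint6 -40.5
```

View pics/w30.png

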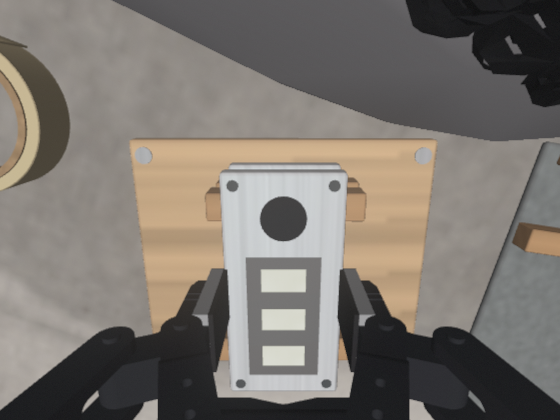

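Emit:
play_rows([
  {"delta_pos": [0,0.05,0.06],"yaw": 0,"gripper": 30},
  {"delta_pos": [0,0.05,0.12],"yaw": 0,"gripper": 30},
  {"delta_pos": [0,0.05,0.12],"yaw": 0,"gripper": 30},
  {"delta_pos": [0,0.05,0.12],"yaw": 0,"gripper": 30},
])

```text
time: 44.0
tool_pos: [0.4957, -0.1733, 0.0406]
tool_rot: [180.0, 0.0, 98.8]
ft_force: [-1.3, 0.7, 5.3]
width: 0.0448
```

Contact (5 N). Release and rise.

Emit:
play_rows([
  {"delta_pos": [0,0,-0.03],"yaw": 0,"gripper": 58},
  {"delta_pos": [0,0,-0.03],"yaw": 0,"gripper": 66},
  {"delta_pos": [0,0,-0.03],"yaw": 0,"gripper": 66},
  {"delta_pos": [0,0,-0.03],"yaw": 0,"gripper": 66},
  {"delta_pos": [0,0,-1],"yaw": 0,"gripper": 66},
  {"delta_pos": [0,0,-4],"yaw": 0,"gripper": 66},
  {"delta_pos": [0,0,-9],"yaw": 0,"gripper": 66},
  {"delta_pos": [0,0,-14],"yaw": 0,"gripper": 66},
  {"delta_pos": [0,0,-17],"yaw": 0,"gripper": 66},
  {"delta_pos": [0,0,-17],"yaw": 0,"gripper": 66},
])

```text
time: 45.0
tool_pos: [0.4982, -0.1748, 0.2169]
tool_rot: [179.5, 0.4, 98.8]
ft_force: [0.7, 0.0, 0.4]
width: 0.0565
```

Emit:
play_rows([
  {"delta_pos": [-4,0,-4],"yaw": 0,"gripper": 66},
  {"delta_pos": [-7,0,-8],"yaw": 0,"gripper": 66},
  {"delta_pos": [-8,0,-12],"yaw": 0,"gripper": 66},
  {"delta_pos": [-8,0,-16],"yaw": 0,"gripper": 66},
  {"delta_pos": [-8,0,-18],"yaw": 0,"gripper": 66},
  {"delta_pos": [-8,0,-18],"yaw": 0,"gripper": 66},
  {"delta_pos": [-8,0,-18],"yaw": 0,"gripper": 66},
])

```text
time: 45.7
tool_pos: [0.5072, -0.252, 0.3886]
tool_rot: [-179.9, -0.1, 98.8]
ft_force: [-0.5, 1.1, -0.9]
width: 0.0562
```

```bash
python3 - <<'E'
from plates import *
s=snap('wrist','w31.png'); np.save('w31s.npy',s,allow_pickle=True)
plates(s,z=.048)
for q in ['gauge_grip','gauge_tip']:
  print(q,[(np.round(d['centre'],3).tolist(),round(d['conf'],2)) for d in arm.look_for(q,'wrist')])
s2=snap('top','t31.png')
go(0.4957,-0.1736,0.0405,98.8)
E
```

```text
gauge_grip [([0.538, -0.387, 0.091], 0.67)]
gauge_tip [([0.498, -0.174, 0.046], 0.2)]
now 45.95 [ 0.5071 -0.2518  0.388 ] [-1.7987e+02 -1.3000e-01  9.8790e+01] w 0.0562 F [-0.3  0.   1.3]
delta_pos [7.83, 0.14, 34.77] yaw -0.0 deg -0.0 rows>= 8 joint6 -46.7
```

View pics/w31.png

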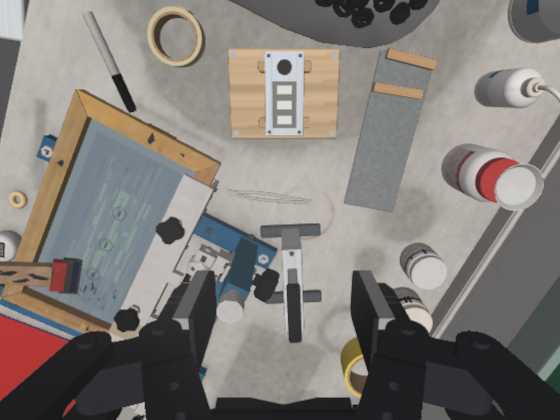

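```bash
python3 - <<'E'
from plates import *
s=np.load('w31s.npy',allow_pickle=True).item()
im=s['color'][:,:,::-1]; cv2.imwrite('pics/g31.png',cv2.resize(im[210:350,240:360],None,fx=4,fy=4,interpolation=cv2.INTER_CUBIC))
for p,z in [((262,230),.012),((320,230),.012),((275,297),.012),((322,297),.012),((294,275),.15),((294,338),.15)]: print(p,z,ray(s,p,z).round(4))
E
```

```text
(262, 230) 0.012 [ 0.493  -0.3672  0.012 ]
(320, 230) 0.012 [ 0.5781 -0.354   0.012 ]
(275, 297) 0.012 [ 0.5284 -0.475   0.012 ]
(322, 297) 0.012 [ 0.6015 -0.4637  0.012 ]
(294, 275) 0.15 [ 0.5369 -0.3646  0.15  ]
(294, 338) 0.15 [ 0.5504 -0.4471  0.15  ]
```

View pics/g31.png

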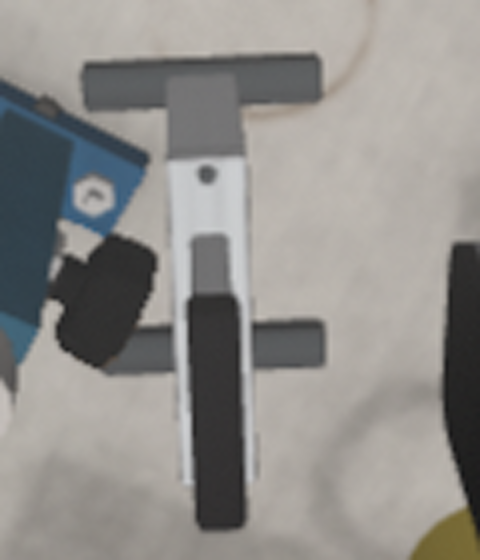

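```bash
cat >> h.py <<'E'
def tri(a,ua,b,ub):
    o1=ray(a,ua,1e-9);c1=-a['view'][:3,:3].T@a['view'][:3,3];c2=-b['view'][:3,:3].T@b['view'][:3,3];o2=ray(b,ub,1e-9)
    d1=(o1-c1)/np.linalg.norm(o1-c1);d2=(o2-c2)/np.linalg.norm(o2-c2)
    A=np.stack([d1,-d2],1); x=np.linalg.lstsq(A,c2-c1,rcond=None)[0]
    p,q=c1+d1*x[0],c2+d2*x[1]; return ((p+q)/2).round(3),np.linalg.norm(p-q).round(4)
E
python3 - <<'E'
from h import *
a=np.load('w2s.npy',allow_pickle=True).item(); b=np.load('w31s.npy',allow_pickle=True).item()
im=a['color'][:,:,::-1]; cv2.imwrite('pics/g2.png',cv2.resize(im[70:230,390:560],None,fx=3.5,fy=3.5,interpolation=cv2.INTER_CUBIC))
im=b['color'][:,:,::-1]; cv2.imwrite('pics/g31b.png',cv2.resize(im[200:360,180:350],None,fx=3.5,fy=3.5,interpolation=cv2.INTER_CUBIC))
im=cv2.imread('pics/t31.png'); cv2.imwrite('pics/t31c.png',cv2.resize(im[150:300,300:480],None,fx=4,fy=4,interpolation=cv2.INTER_CUBIC))
E
```

```text
(no output)
```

View pics/g2.png

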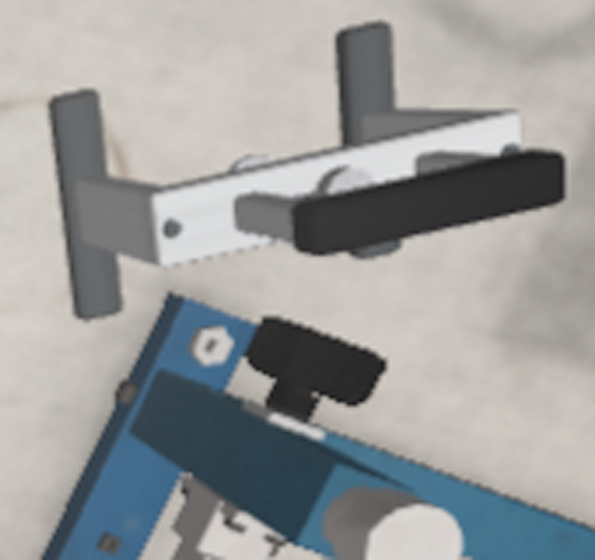

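View pics/g31b.png

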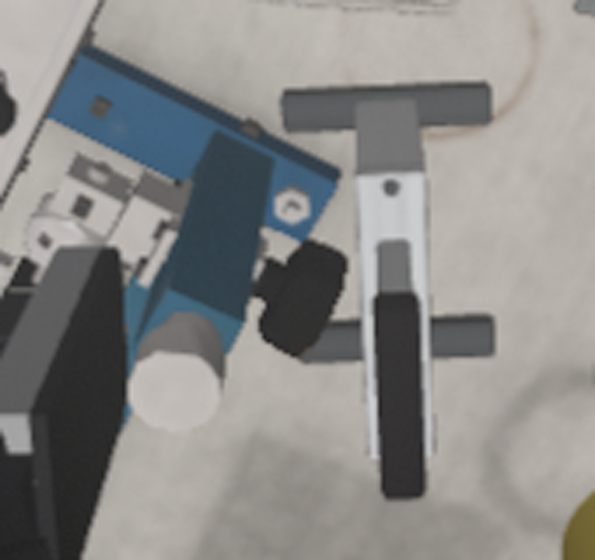

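View pics/t31c.png

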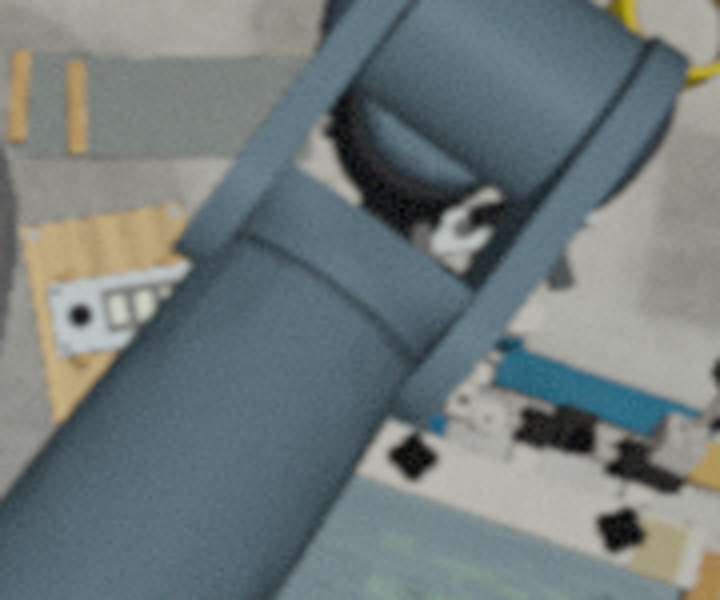

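```bash
python3 - <<'E'
from h import *
a=np.load('w2s.npy',allow_pickle=True).item(); b=np.load('w31s.npy',allow_pickle=True).item()
P=lambda x,y,o:(x/3.5+o[0],y/3.5+o[1]); A=lambda x,y:P(x,y,(390,70)); B=lambda x,y:P(x,y,(180,200))
print('knob',tri(a,A(315,360),b,B(303,298)))
print('knob ends', tri(a,A(258,335),b,B(330,255)), tri(a,A(375,385),b,B(285,340)))
print('cyl', tri(a,A(415,540),b,B(175,388)))
print('foot1 w2',ray(a,A(87,203),.012),'w31',ray(b,B(387,107),.012))
print('w31 foot2 right end',ray(b,B(494,335),.012),'foot1 ends',ray(b,B(283,110),.012),ray(b,B(491,104),.012))
for z in (.134,.142,.15): print('bar',ray(b,B(400,303),z),ray(b,B(403,490),z))
E
```

```text
knob (array([ 0.51 , -0.408,  0.102]), np.float64(0.0001))
knob ends (array([ 0.517, -0.391,  0.097]), np.float64(0.0017)) (array([ 0.505, -0.417,  0.121]), np.float64(0.0032))
cyl (array([ 0.473, -0.402,  0.183]), np.float64(0.0013))
foot1 w2 [ 0.55468927 -0.35584336  0.012     ] w31 [ 0.53506719 -0.36158775  0.012     ]
w31 foot2 right end [ 0.5997448  -0.46171428  0.012     ] foot1 ends [ 0.49167064 -0.36965209  0.012     ] [ 0.57839359 -0.35353645  0.012     ]
bar [ 0.54144586 -0.38750376  0.134     ] [ 0.55454065 -0.46109005  0.134     ]
bar [ 0.54052713 -0.38325333  0.142     ] [ 0.55335828 -0.45535802  0.142     ]
bar [ 0.53960841 -0.3790029   0.15      ] [ 0.5521759  -0.44962599  0.15      ]
```

```bash
python3 - <<'E'
from h import *
g2((.5075,-.2518,.388,98.8),(.5455,-.4155,.25,100.3))
E
```

```text
delta [-16.76, 1.25, 13.8] yaw -0.026
```

Emit:
play_rows([
  {"delta_pos": [-4,0.3,0],"yaw": -0.026,"gripper": 45},
  {"delta_pos": [-8,0.6,0],"yaw": -0.026,"gripper": 45},
  {"delta_pos": [-12,0.9,2],"yaw": -0.026,"gripper": 45},
  {"delta_pos": [-16.8,1.3,5],"yaw": -0.026,"gripper": 45},
  {"delta_pos": [-16.8,1.3,9],"yaw": -0.026,"gripper": 45},
  {"delta_pos": [-16.8,1.3,11],"yaw": -0.026,"gripper": 45},
  {"delta_pos": [-16.8,1.3,11],"yaw": -0.026,"gripper": 45},
  {"delta_pos": [-16.8,1.3,11],"yaw": -0.026,"gripper": 45},
])

```text
time: 46.75
tool_pos: [0.5461, -0.4161, 0.2801]
tool_rot: [-180.0, -0.0, 100.3]
ft_force: [0.4, 0.3, 0.8]
width: 0.0387
```

```bash
python3 - <<'E'
from h import *
s=snap('wrist','w32.png'); np.save('w32s.npy',s,allow_pickle=True)
go(.5455,-.4155,.25,100.3)
print([(np.round(d['centre'],3).tolist(),round(d['conf'],2)) for d in arm.look_for('gauge_grip','wrist')])
E
```

```text
now 46.8 [ 0.5466 -0.4165  0.2817] [1.7992e+02 1.2000e-01 1.0029e+02] w 0.0385 F [ 0.5 -0.1  0.5]
delta_pos [0.12, -0.09, 3.17] yaw -0.0 deg -0.0 rows>= 1 joint6 -57.0
[([0.545, -0.398, 0.094], 0.89)]
```

View pics/w32.png

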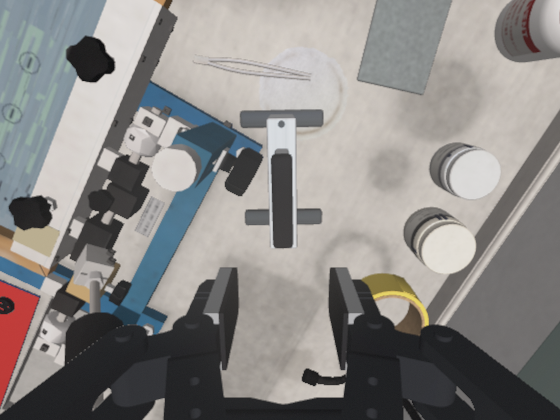

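```bash
python3 - <<'E'
from h import *
s=np.load('w32s.npy',allow_pickle=True).item()
hsv=cv2.cvtColor(s['color'],cv2.COLOR_RGB2HSV); m=(hsv[...,2]<75).astype(np.uint8); k=np.zeros_like(m); k[140:256,265:302]=m[140:256,265:302]
n,l,st,c=cv2.connectedComponentsWithStats(k); i=1+np.argmax(st[1:,4]); print(st[i])
cs,_=cv2.findContours((l==i).astype(np.uint8),cv2.RETR_EXTERNAL,cv2.CHAIN_APPROX_NONE)
w=np.array([ray(s,p,.15)[:2]for p in cs[0][:,0]]).astype(np.float32)*1000
r=cv2.minAreaRect(w);b=cv2.boxPoints(r);print(r,b.round(1).tolist())
for p in [(241,118),(322,117),(246,217),(321,215)]: print(ray(s,p,.012).round(4))
im=s['color'][:,:,::-1]; cv2.imwrite('pics/g32.png',cv2.resize(im[95:260,150:340],None,fx=3.5,fy=3.5,interpolation=cv2.INTER_CUBIC))
E
```

```text
[ 272  154   20   94 1784]
((545.0567626953125, -416.4298400878906), (14.347600936889648, 73.42453002929688), 10.616583824157715) [[531.2000122070312, -381.70001220703125], [544.7999877929688, -453.79998779296875], [558.9000244140625, -451.20001220703125], [545.2999877929688, -379.0]]
[ 0.4921 -0.3702  0.012 ]
[ 0.5772 -0.3538  0.012 ]
[ 0.5139 -0.4795  0.012 ]
[ 0.599  -0.4616  0.012 ]
```

View pics/g32.png

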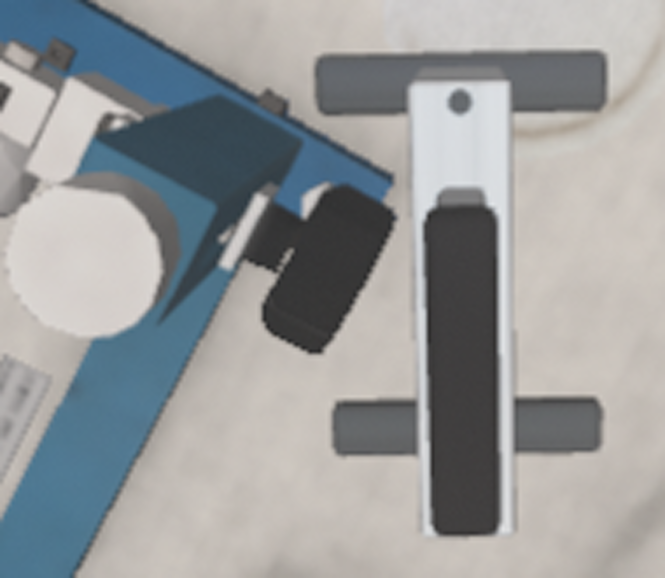

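Emit:
play_rows([
  {"delta_pos": [0,-0.12,3],"yaw": -0.005,"gripper": 33},
  {"delta_pos": [0,-0.12,6],"yaw": -0.005,"gripper": 33},
  {"delta_pos": [0,-0.12,9],"yaw": -0.005,"gripper": 33},
  {"delta_pos": [0,-0.12,11],"yaw": -0.005,"gripper": 33},
  {"delta_pos": [0,-0.12,11.5],"yaw": -0.005,"gripper": 33},
  {"delta_pos": [0,-0.12,11.5],"yaw": -0.005,"gripper": 33},
  {"delta_pos": [0,-0.12,11.5],"yaw": -0.005,"gripper": 33},
])

```text
time: 47.55
tool_pos: [0.5459, -0.4174, 0.1677]
tool_rot: [179.9, 0.2, 100.6]
ft_force: [0.6, 0.7, 0.5]
width: 0.0283
```

```bash
python3 - <<'E'
from h import *
s=snap('wrist','w33.png')
go(.5451,-.4164,.130,100.6)
E
```

```text
now 47.6 [ 0.5459 -0.4174  0.1678] [179.87   0.21 100.56] w 0.0284 F [-1.1 -0.4 -0.3]
delta_pos [0.13, -0.07, 3.78] yaw -0.001 deg -0.0 rows>= 1 joint6 -57.4
```

View pics/w33.png

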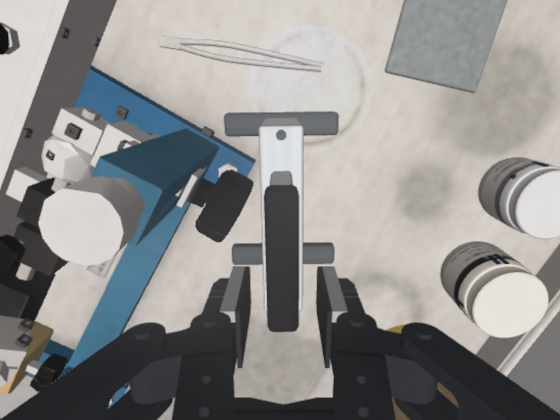

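Emit:
play_rows([
  {"delta_pos": [0.1,-0.07,1],"yaw": 0,"gripper": 33},
  {"delta_pos": [0.1,-0.07,2],"yaw": 0,"gripper": 33},
  {"delta_pos": [0.1,-0.07,2.8],"yaw": 0,"gripper": 33},
  {"delta_pos": [0.1,-0.07,3.4],"yaw": 0,"gripper": 33},
  {"delta_pos": [0.1,-0.07,3.75],"yaw": 0,"gripper": 33},
  {"delta_pos": [0.1,-0.07,3.75],"yaw": 0,"gripper": 33},
  {"delta_pos": [0.1,-0.07,3.75],"yaw": 0,"gripper": 33},
], force=100)

```text
time: 48.3
tool_pos: [0.5441, -0.4158, 0.1276]
tool_rot: [180.0, 0.0, 100.6]
ft_force: [-0.2, -0.0, 0.5]
width: 0.0281
```

```bash
python3 - <<'E'
from h import *
s=snap('wrist','w34.png')
go(.5451,-.4164,.130,100.6)
E
```

```text
now 48.35 [ 0.5442 -0.4159  0.1279] [1.7997e+02 4.0000e-02 1.0055e+02] w 0.0283 F [-0.3  0.3  0.7]
delta_pos [-0.07, 0.08, -0.21] yaw -0.001 deg -0.0 rows>= 1 joint6 -57.4
```

View pics/w34.png

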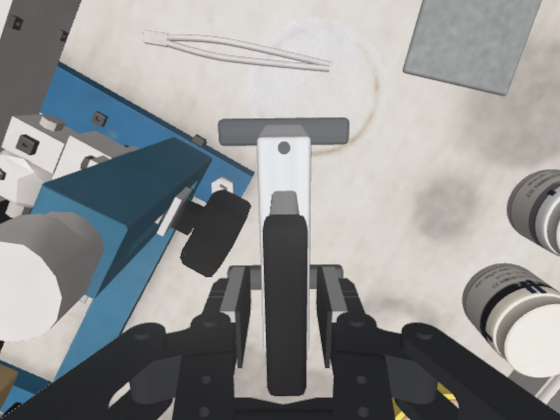

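Emit:
play_rows([
  {"delta_pos": [0,0.08,0],"yaw": 0,"gripper": 33},
  {"delta_pos": [0,0.08,0],"yaw": 0,"gripper": 33},
  {"delta_pos": [0,0.08,0],"yaw": 0,"gripper": 5},
  {"delta_pos": [0,0.08,0],"yaw": 0,"gripper": 5},
  {"delta_pos": [0,0.08,0],"yaw": 0,"gripper": 5},
  {"delta_pos": [0,0.08,0],"yaw": 0,"gripper": 5},
  {"delta_pos": [0,0.08,0],"yaw": 0,"gripper": 5},
], force=100)

```text
time: 49.05
tool_pos: [0.5451, -0.4157, 0.128]
tool_rot: [180.0, 0.0, 100.6]
ft_force: [0.4, 0.1, 3.7]
width: 0.0141
```

Emit:
play_rows([
  {"delta_pos": [0,0,-0.5],"yaw": 0,"gripper": 5},
  {"delta_pos": [0,0,-1],"yaw": 0,"gripper": 5},
  {"delta_pos": [0,0,-1],"yaw": 0,"gripper": 5},
  {"delta_pos": [0,0,-1],"yaw": 0,"gripper": 5},
])

```text
time: 49.45
tool_pos: [0.5453, -0.4137, 0.1363]
tool_rot: [179.9, -0.2, 100.5]
ft_force: [4.6, 2.0, -3.3]
width: 0.0142
```

```bash
python3 - <<'E'
from h import *
s=snap('wrist','w35.png')
go(.5451,-.4164,.130,100.6)
E
```

```text
now 49.5 [ 0.5453 -0.4138  0.1364] [179.9   -0.2  100.52] w 0.0139 F [ 5.4  2.7 -3.7]
delta_pos [-0.26, -0.07, 0.64] yaw -0.001 deg -0.1 rows>= 1 joint6 -57.3
```

View pics/w35.png

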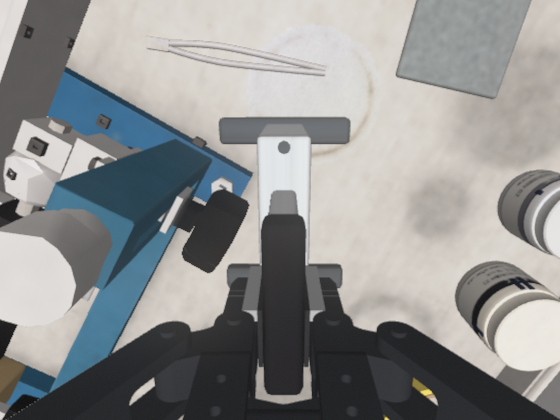

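Emit:
play_rows([
  {"delta_pos": [0,0,0],"yaw": 0,"gripper": 5},
  {"delta_pos": [0,0,0],"yaw": 0,"gripper": 5},
  {"delta_pos": [0,0,0],"yaw": 0,"gripper": 5},
])

```text
time: 49.8
tool_pos: [0.5453, -0.4138, 0.1363]
tool_rot: [179.9, -0.2, 100.5]
ft_force: [4.8, 2.0, -3.8]
width: 0.0139
```

```bash
python3 - <<'E'
from h import *
st=arm.get_state(); print(st['tool_pos'],st['ft_force'],st['ft_torque'],st['width'])
s=snap('scene','s35.png')
im=cv2.imread('pics/s35.png'); cv2.imwrite('pics/s35c.png',cv2.resize(im[110:250,240:420],None,fx=4,fy=4,interpolation=cv2.INTER_CUBIC))
E
```

```text
[ 0.54534482 -0.4137517   0.13633947] [ 4.80268301  2.02902604 -3.83440033] [ 0.58097228 -1.04033387 -0.17924511] 0.013895203777517049
```

View pics/s35c.png

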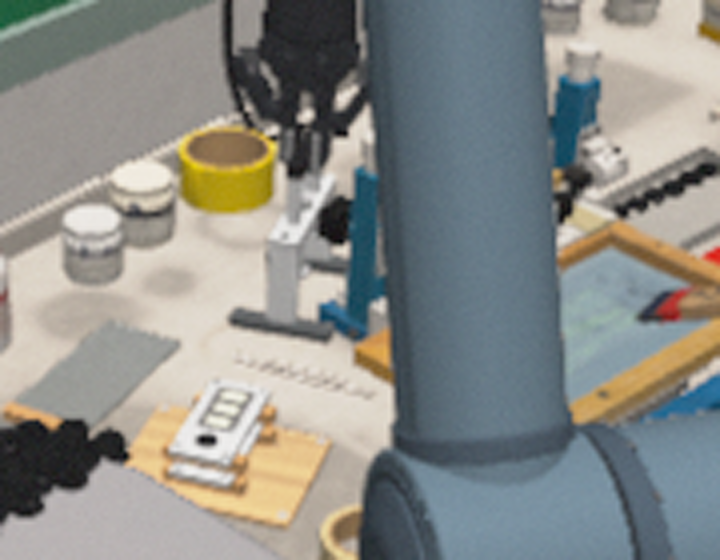

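Emit:
play_rows([
  {"delta_pos": [0,0.2,0],"yaw": 0,"gripper": 5},
  {"delta_pos": [0,0.4,0],"yaw": 0,"gripper": 5},
  {"delta_pos": [0,0.4,0],"yaw": 0,"gripper": 5},
  {"delta_pos": [0,0.4,0],"yaw": 0,"gripper": 5},
])

```text
time: 50.25
tool_pos: [0.5481, -0.4146, 0.1368]
tool_rot: [-179.9, -0.1, 100.6]
ft_force: [-0.3, -0.2, -4.9]
width: 0.014
```

```bash
python3 - <<'E'
from h import *
st=arm.get_state(); print(st['tool_pos'],st['ft_force'],st['ft_torque'],st['width'])
E
```

```text
[ 0.54814216 -0.41462041  0.13675068] [-0.33311052 -0.17826187 -4.8558976 ] [ 0.06852325 -0.00342611  0.01146116] 0.0139825364085769
```

Emit:
play_rows([
  {"delta_pos": [0,0.6,-0.5],"yaw": 0,"gripper": 5},
  {"delta_pos": [0,1.2,-1],"yaw": 0,"gripper": 5},
  {"delta_pos": [0,1.5,-3],"yaw": 0,"gripper": 5},
  {"delta_pos": [0,1.5,-6],"yaw": 0,"gripper": 5},
  {"delta_pos": [0,1.5,-9],"yaw": 0,"gripper": 5},
  {"delta_pos": [0,1.5,-12],"yaw": 0,"gripper": 5},
  {"delta_pos": [0,1.5,-14],"yaw": 0,"gripper": 5},
  {"delta_pos": [0,1.5,-14],"yaw": 0,"gripper": 5},
  {"delta_pos": [0,1.5,-14],"yaw": 0,"gripper": 5},
])

```text
time: 51.15
tool_pos: [0.5637, -0.4118, 0.2775]
tool_rot: [180.0, 0.0, 100.6]
ft_force: [-1.1, -0.6, -6.4]
width: 0.014
```

```bash
python3 - <<'E'
from h import *
st=arm.get_state(); print(st['tool_pos'],st['ft_force'],st['ft_torque'],st['width'])
s=snap('wrist','w36.png'); np.save('w36s.npy',s,allow_pickle=True)
go(.52,-.25,.28,100.6)
c=(*st['tool_pos'],100.6); g2(c,(.4957,-.1736,.28,8.8))
E
```

```text
[ 0.56366086 -0.41184425  0.27747493] [-1.08125095 -0.5719511  -6.43096476] [0.05678774 0.04052215 0.00053442] 0.014002060943946163
now 51.2 [ 0.5631 -0.4114  0.2758] [-1.7992e+02 -1.2000e-01  1.0056e+02] w 0.0141 F [-0.1  0.8 -6.3]
delta_pos [16.66, -1.28, -0.38] yaw -0.001 deg -0.0 rows>= 4 joint6 -56.0
delta [24.67, -2.3, -0.25] yaw -1.539
```

View pics/w36.png

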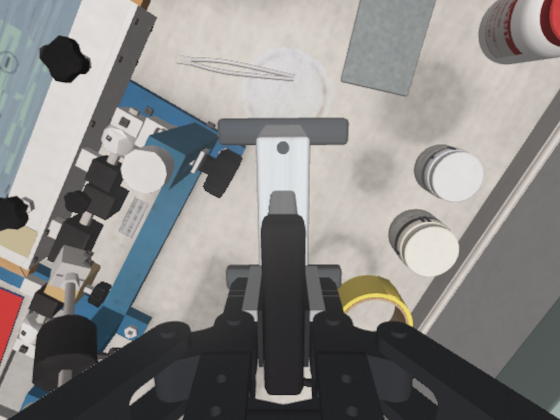

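Emit:
play_rows([
  {"delta_pos": [2,0,0],"yaw": 0,"gripper": 5},
  {"delta_pos": [5,-0.2,0],"yaw": 0.1,"gripper": 5},
  {"delta_pos": [8,-0.5,0],"yaw": 0.22,"gripper": 5},
  {"delta_pos": [11,-0.8,0],"yaw": 0.34,"gripper": 5},
  {"delta_pos": [14,-1.1,0],"yaw": 0.46,"gripper": 5},
  {"delta_pos": [17,-1.4,0],"yaw": 0.58,"gripper": 5},
  {"delta_pos": [20,-1.7,0],"yaw": 0.7,"gripper": 5},
  {"delta_pos": [22.5,-2,0],"yaw": 0.82,"gripper": 5},
  {"delta_pos": [24,-2.3,0],"yaw": 0.94,"gripper": 5},
  {"delta_pos": [24.7,-2.3,0],"yaw": 1.06,"gripper": 5},
])

```text
time: 52.2
tool_pos: [0.4942, -0.1714, 0.2752]
tool_rot: [-179.8, 0.1, 39.6]
ft_force: [0.3, -0.7, -4.8]
width: 0.0139
```

Emit:
play_rows([
  {"delta_pos": [0,0,0],"yaw": 0.12,"gripper": 5},
  {"delta_pos": [0,0,0],"yaw": 0.24,"gripper": 5},
  {"delta_pos": [0,0,0],"yaw": 0.36,"gripper": 5},
  {"delta_pos": [0,0,0],"yaw": 0.48,"gripper": 5},
  {"delta_pos": [0,0,0],"yaw": 0.542,"gripper": 5},
  {"delta_pos": [0,0,0],"yaw": 0.542,"gripper": 5},
  {"delta_pos": [0,0,0],"yaw": 0.542,"gripper": 5},
  {"delta_pos": [0,0,0],"yaw": 0.542,"gripper": 5},
])

```text
time: 53.0
tool_pos: [0.4953, -0.1732, 0.2767]
tool_rot: [-180.0, 0.1, 8.8]
ft_force: [-0.1, -0.7, -4.5]
width: 0.0135
```

```bash
python3 - <<'E'
from h import *
s=snap('wrist','w37.png'); np.save('w37s.npy',s,allow_pickle=True)
go(.4957,-.1736,.20,8.8)
E
```

```text
now 53.05 [ 0.4954 -0.1733  0.277 ] [-1.7997e+02  4.0000e-02  8.8100e+00] w 0.0139 F [-0.1  0.7 -4.6]
delta_pos [0.03, 0.04, 7.7] yaw 0.0 deg 0.0 rows>= 2 joint6 49.5
```

View pics/w37.png

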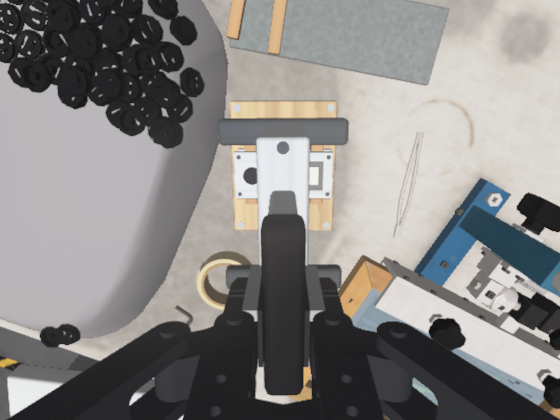

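Emit:
play_rows([
  {"delta_pos": [0,0,2],"yaw": 0,"gripper": 5},
  {"delta_pos": [0,0,4],"yaw": 0,"gripper": 5},
  {"delta_pos": [0,0,6],"yaw": 0,"gripper": 5},
  {"delta_pos": [0,0,8],"yaw": 0,"gripper": 5},
  {"delta_pos": [0,0,9],"yaw": 0,"gripper": 5},
  {"delta_pos": [0,0,9],"yaw": 0,"gripper": 5},
  {"delta_pos": [0,0,9],"yaw": 0,"gripper": 5},
])

```text
time: 53.75
tool_pos: [0.496, -0.1737, 0.1883]
tool_rot: [180.0, -0.1, 8.8]
ft_force: [-0.0, 0.2, -4.7]
width: 0.0138
```

```bash
python3 - <<'E'
from h import *
s=snap('wrist','w38.png'); np.save('w38s.npy',s,allow_pickle=True)
s2=snap('scene','s38.png')
im=cv2.imread('pics/s38.png'); cv2.imwrite('pics/s38c.png',cv2.resize(im[150:270,230:370],None,fx=5,fy=5,interpolation=cv2.INTER_CUBIC))
go(.4957,-.1736,.136,8.8)
E
```

```text
now 53.85 [ 0.4964 -0.1739  0.189 ] [ 1.799e+02 -1.200e-01  8.780e+00] w 0.0138 F [ 0.5 -0.  -5.3]
delta_pos [-0.08, -0.05, 5.3] yaw -0.0 deg -0.0 rows>= 2 joint6 49.6
```

View pics/w38.png

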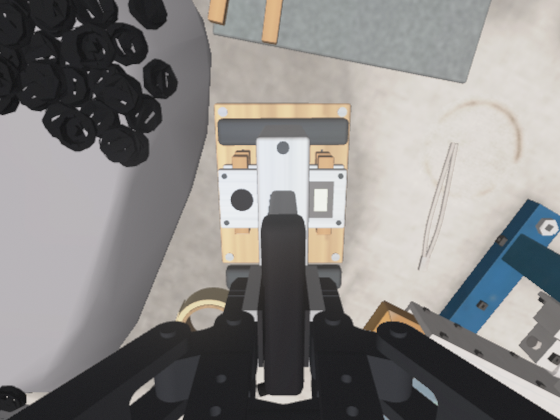

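View pics/s38c.png

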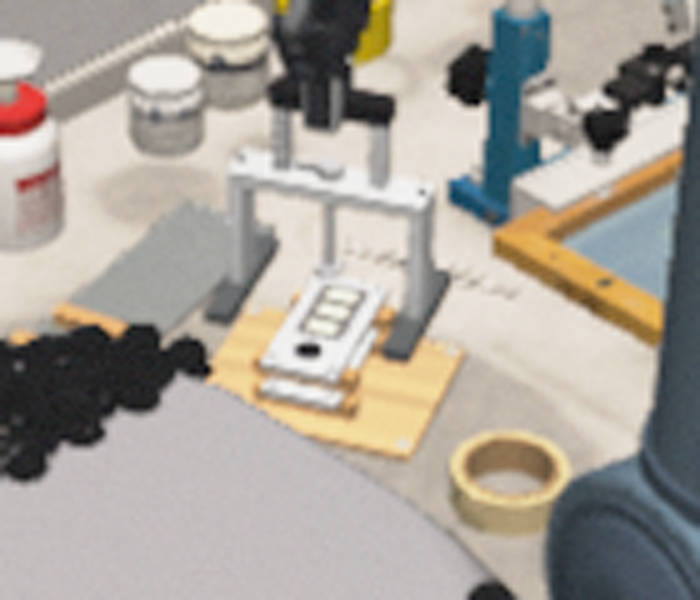

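```bash
python3 - <<'E'
from h import *
s=np.load('w38s.npy',allow_pickle=True).item()
for z in (.070,.073): print(ray(s,(219,131),z).round(4),ray(s,(347,131),z).round(4),ray(s,(283,131),z).round(4))
E
```

```text
[ 0.5433 -0.1222  0.07  ] [ 0.5567 -0.2091  0.07  ] [ 0.55   -0.1656  0.07  ]
[ 0.5437 -0.1226  0.073 ] [ 0.5569 -0.2086  0.073 ] [ 0.5503 -0.1656  0.073 ]
```

Emit:
play_rows([
  {"delta_pos": [0,0,1.2],"yaw": 0,"gripper": 5},
  {"delta_pos": [0,0,2.4],"yaw": 0,"gripper": 5},
  {"delta_pos": [0,0,3.4],"yaw": 0,"gripper": 5},
  {"delta_pos": [0,0,4.2],"yaw": 0,"gripper": 5},
  {"delta_pos": [0,0,4.8],"yaw": 0,"gripper": 5},
  {"delta_pos": [0,0,4.8],"yaw": 0,"gripper": 5},
  {"delta_pos": [0,0,4.8],"yaw": 0,"gripper": 5},
])

```text
time: 54.55
tool_pos: [0.4957, -0.1735, 0.1396]
tool_rot: [-180.0, 0.0, 8.8]
ft_force: [-0.7, 0.4, -4.1]
width: 0.014
```

```bash
python3 - <<'E'
from h import *
go(.4957,-.1736,.136,8.8)
E
```

```text
now 54.55 [ 0.4957 -0.1735  0.1396] [-180.      0.      8.77] w 0.014 F [-0.7  0.4 -4.1]
delta_pos [-0.0, 0.01, 0.36] yaw -0.001 deg -0.0 rows>= 1 joint6 49.6
```

Emit:
play_rows([
  {"delta_pos": [0,0,0.15],"yaw": 0,"gripper": 5},
  {"delta_pos": [0,0,0.25],"yaw": 0,"gripper": 5},
  {"delta_pos": [0,0,0.3],"yaw": 0,"gripper": 5},
  {"delta_pos": [0,0,0.3],"yaw": 0,"gripper": 5},
])

```text
time: 54.95
tool_pos: [0.4958, -0.1735, 0.1367]
tool_rot: [180.0, -0.0, 8.8]
ft_force: [-0.2, -0.2, -4.1]
width: 0.0138
```

Emit:
play_rows([
  {"delta_pos": [0,0,0.05],"yaw": 0,"gripper": 5},
  {"delta_pos": [0,0,0.05],"yaw": 0,"gripper": 5},
  {"delta_pos": [0,0,0.05],"yaw": 0,"gripper": 5},
])

```text
time: 55.25
tool_pos: [0.4957, -0.1735, 0.1361]
tool_rot: [180.0, -0.0, 8.8]
ft_force: [-0.3, -0.5, -3.4]
width: 0.0136
```

Emit:
play_rows([
  {"delta_pos": [0,0,0.05],"yaw": 0,"gripper": 5},
  {"delta_pos": [0,0,0.1],"yaw": 0,"gripper": 5},
  {"delta_pos": [0,0,0.1],"yaw": 0,"gripper": 5},
  {"delta_pos": [0,0,0.1],"yaw": 0,"gripper": 5},
])

```text
time: 55.65
tool_pos: [0.496, -0.1735, 0.136]
tool_rot: [180.0, -0.0, 8.8]
ft_force: [-1.8, 1.6, 5.4]
width: 0.0137
```

Emit:
play_rows([
  {"delta_pos": [0,0,-0.06],"yaw": 0,"gripper": 5},
  {"delta_pos": [0,0,-0.06],"yaw": 0,"gripper": 20},
  {"delta_pos": [0,0,-0.06],"yaw": 0,"gripper": 33},
  {"delta_pos": [0,0,-0.06],"yaw": 0,"gripper": 33},
  {"delta_pos": [0,0,-0.06],"yaw": 0,"gripper": 33},
  {"delta_pos": [0,0,-0.06],"yaw": 0,"gripper": 33},
])

```text
time: 56.25
tool_pos: [0.4956, -0.1734, 0.1355]
tool_rot: [180.0, 0.0, 8.8]
ft_force: [-0.8, -0.3, 0.4]
width: 0.0278
```

```bash
python3 - <<'E'
from h import *
s=snap('wrist','w39.png')
s2=snap('scene','s39.png')
im=cv2.imread('pics/s39.png'); cv2.imwrite('pics/s39c.png',cv2.resize(im[150:270,230:370],None,fx=5,fy=5,interpolation=cv2.INTER_CUBIC))
go(.4957,-.1736,.136,8.8)
E
```

```text
now 56.35 [ 0.4956 -0.1734  0.1355] [-180.     -0.      8.77] w 0.0285 F [ 1.1 -0.1 -0.3]
delta_pos [0.01, 0.02, -0.05] yaw -0.001 deg -0.0 rows>= 1 joint6 49.6
```

View pics/w39.png

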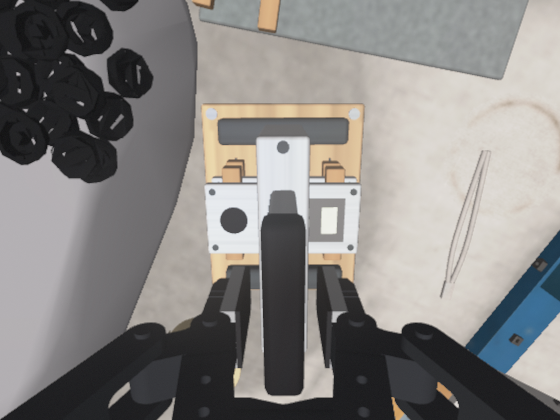

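View pics/s39c.png

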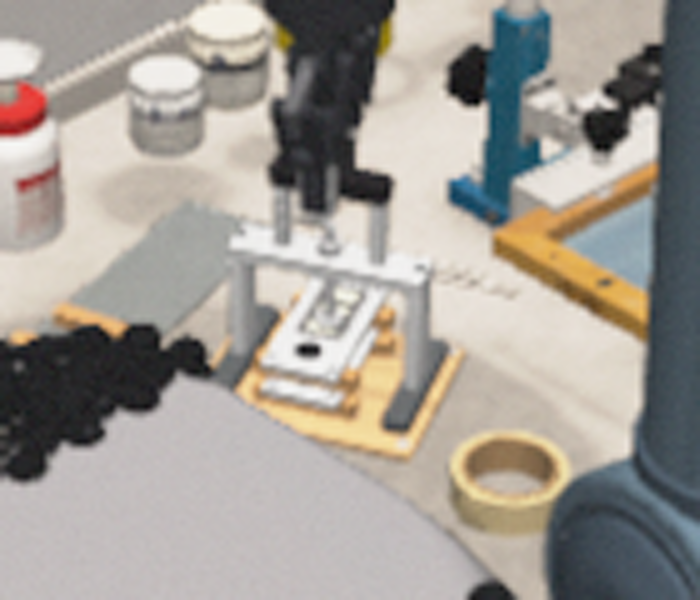

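Feet stand on the deck either side of the pile. Now rise clear and check.

Emit:
play_rows([
  {"delta_pos": [0,0,-1],"yaw": 0,"gripper": 33},
  {"delta_pos": [0,0,-2],"yaw": 0,"gripper": 33},
  {"delta_pos": [0,0,-4],"yaw": 0,"gripper": 33},
  {"delta_pos": [0,0,-8],"yaw": 0,"gripper": 33},
  {"delta_pos": [0,0,-13],"yaw": 0,"gripper": 33},
  {"delta_pos": [-4,0,-18],"yaw": 0,"gripper": 33},
  {"delta_pos": [-8,0,-21],"yaw": 0,"gripper": 33},
  {"delta_pos": [-8,0,-21],"yaw": 0,"gripper": 33},
  {"delta_pos": [-8,0,-21],"yaw": 0,"gripper": 33},
])

```text
time: 57.25
tool_pos: [0.4164, -0.1862, 0.3483]
tool_rot: [179.8, -0.2, 8.7]
ft_force: [0.2, -0.3, -0.7]
width: 0.0279
```

```bash
python3 - <<'E'
from h import *
s=snap('wrist','w40.png'); np.save('w40s.npy',s,allow_pickle=True)
s2=snap('scene','s40.png')
im=cv2.imread('pics/s40.png'); cv2.imwrite('pics/s40c.png',cv2.resize(im[150:270,230:370],None,fx=5,fy=5,interpolation=cv2.INTER_CUBIC))
go(.4957,-.1736,.136,8.8)
for q in ['plate_a_mid','gauge_tip','gauge_grip','deck_top']:
  print(q,[(np.round(d['centre'],3).tolist(),round(d['conf'],2)) for d in arm.look_for(q,'wrist')])
E
```

```text
now 57.35 [ 0.4166 -0.1853  0.3447] [-1.7995e+02  2.0000e-02  8.7600e+00] w 0.0283 F [-0.2 -0.3  0.5]
delta_pos [8.01, 0.06, 20.87] yaw -0.001 deg -0.0 rows>= 5 joint6 42.9
plate_a_mid []
gauge_tip []
gauge_grip [([0.501, -0.176, 0.1], 0.83)]
deck_top [([0.518, -0.164, 0.008], 0.79)]
```

View pics/w40.png

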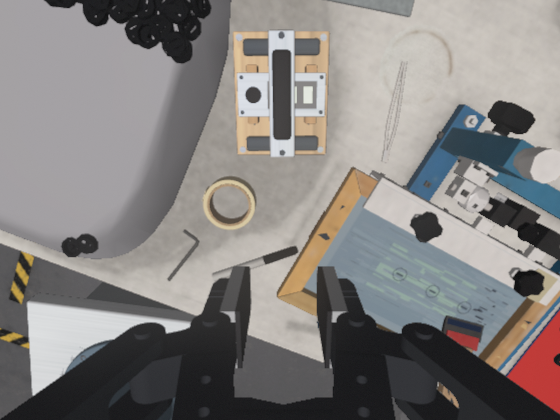

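View pics/s40c.png

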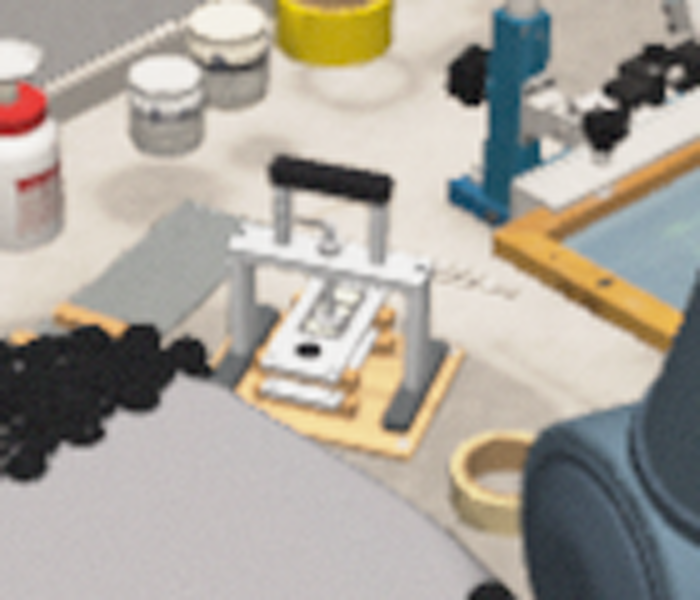

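```bash
python3 - <<'E'
from h import *
t=snap('top','t41.png')
print(arm.finish_job())
E
```

```text
the job is handed in; nothing more can be done
None
```

View pics/t41.png

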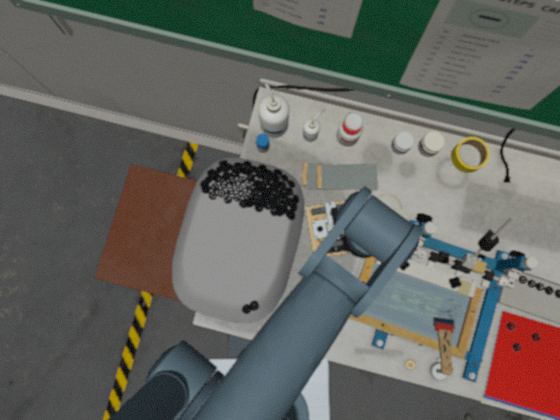

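The pile is built and the gauge stands over it. I handed the job in at about 57 s of the 210 s allowed.

- **Pile:** There were only two plates. They lie printed face up across the two lines, each on two sticks, with the upper sticks above the lower ones. I placed the sticks and plates by the tool readings to within about 1 mm. After release the first plate measured within 1 mm of the deck centre.
- **Gauge:** It had been knocked about 2 cm towards the press before I reached it, so I located it again. On the first lift it met about 5 N of sideways contact; shifting it a few millimetres cleared that. In the last pictures both feet are on the deck, one on each side of the pile, with the bar over its middle.
- **Spare sticks:** The two spares are untouched at the far end of their grey board, and the stand is empty.

**Not confirmed:**
- I did not read the sprung foot's value directly. It should be about 0.015 m for a 40 mm stack.
- In the last wrist picture the networks found neither the sprung foot's tip nor the plates. In that picture `deck_top` was about 24 mm off the corner measurement, because the pile and gauge hide most of the deck. The final state therefore rests on the pictures and on contact while lowering.

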